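# Set out the vial-filling place

### The job

Set out the vial-filling place as one straight row across the middle of the vial rack, square to its length, with a clear gap of about 3 cm between neighbours: next to the rack, on the side where the timer lies, stand the slim white bottle, and beyond it the small carton, its long sides parallel to the rack's, so that the bottle stands between rack and carton; on the rack's other side stand the small glass beaker. Set the white stopper, standing as it does now, on the middle of the carton's top, and leave the larger beaker and the conical flask alone.

Things in the scene. Friction and masses are not known exactly. Their poses are not given: they have to be found in the camera images.
- vial_rack: clear ten-place vial rack holding four capped vials, 66 mm wide (own x), 156 long (own y), 34 high (58 over the caps), origin at its underside's centre. Fixed on flat grey boards (top z = 0.012) that carry all but the larger beaker. End-on to the robot within 9 degrees; the timer lies about 0.3 m off one of its long sides, left or right by turns
- timer: small white countdown timer lying flat on the same boards, fixed; 58 x 66 mm, 18 mm high. Origin at the centre of its underside. Shows on which side of the rack the bottle and carton go; it lies clear beyond the carton's place. (Fixed surroundings: a titrator 0.1 m high behind the left board carries a glass cell up to z = 0.35 near x 0.71, y 0.14; the hood's side wall stands at y below -0.37, x above 0.45)
- bottle: the slim white plastic reagent bottle with a screw cap (loose, about 0.12 kg); 55 mm diameter, straight body to about 100 mm, cap 34 mm diameter from 112 to 132 mm, 132 mm high in all. Origin at the centre of its underside, z up
- carton: small closed card box, white and blue (loose, about 0.05 kg); 45 mm along its own x, 62 mm along its own y, 32 mm high. Origin at the centre of its underside, flat firm top
- stopper: small white tapered stopper (loose), standing narrow end down; 25 mm diameter at the top, a little narrower at the foot, 26 mm high. Origin at the centre of its foot, z up
- beaker: small empty clear glass beaker (loose, 0.035 kg); 43 mm diameter, 56 mm high, open on top. Origin at the centre of its underside, z up
- big_beaker: the larger glass beaker, with a brownish sample in it, 54 mm diameter, 70 mm high, a bystander behind the boards (loose, on the bench): leave it. Origin at the centre of its underside
- flask: conical clear glass flask, 65 mm diameter at the foot, 97 mm high, a bystander on the boards' right (loose): leave it. Origin at the centre of its underside

How it is judged:
At the end, for the whole second after the job is handed in: Centres within 15 mm of the line across the rack's middle; bottle 90 mm and beaker 84.5 mm from the rack's centre, carton 80 mm from the bottle (each +-15 mm), carton parallel to the rack within 0.2 rad; stopper within 10 mm of the carton's middle, on top. All upright, released, at rest (((x of timer in the frame of vial_rack between 0 and 1 m and x of bottle in the frame of vial_rack between 0.075 and 0.105 m and x of carton in the frame of vial_rack between 0.13 and 0.21 m and x of beaker in the frame of vial_rack between -0.0995 and -0.0695 m) or (x of timer in the frame of vial_rack between -1 and 0 m and x of bottle in the frame of vial_rack between -0.105 and -0.075 m and x of carton in the frame of vial_rack between -0.21 and -0.13 m and x of beaker in the frame of vial_rack between 0.0695 and 0.0995 m)) and y of bottle in the frame of vial_rack between -0.015 and 0.015 m and y of carton in the frame of vial_rack between -0.015 and 0.015 m and y of beaker in the frame of vial_rack between -0.015 and 0.015 m and horizontal distance between carton and bottle between 0.065 and 0.095 m and angle between the y axis of carton and the y axis of vial_rack, either way round below 0.2 rad and horizontal distance between stopper and carton below 0.01 m and z of stopper in the frame of carton between 0.027 and 0.037 m and angle between each of bottle, carton, beaker, stopper's own z axis and vertical below 0.1 rad and linear speed of each of bottle, carton, beaker, stopper below 0.02 m/s and height (world z) of bottle between 0.006 and 0.018 m and height (world z) of carton between 0.006 and 0.018 m and height (world z) of beaker between 0.006 and 0.018 m); the robot touches nothing.
It fails at once if the larger beaker is shoved away (more than 30 mm) or tipped (distance of big_beaker from where it was at the start of the episode above 0.03 m or angle between big_beaker's own z axis and vertical above 0.4 rad).
It fails at once if the conical flask is shoved away (more than 30 mm) or tipped (distance of flask from where it was at the start of the episode above 0.03 m or angle between flask's own z axis and vertical above 0.4 rad).
It also fails if it takes over 125 s, if anything falls off the work surface, if the arm or the gripper's body presses on something with over 40 N, if the wrist force passes 120 N, or if a joint passes its speed limit or range.

### The arm

A 7-joint arm with a two-finger parallel gripper is mounted at the origin on a cart in front of the work surface, level with it; the furniture and walls round the work are solid. World frame = base frame: x ahead of the robot, y to its left, z up, the work surface at z = 0. Lengths are in m, angles in rad, forces in N, time in s.
With the tool pointing down it reaches from about 0.35 to 0.9 m from the base axis. Payload 8.1 kg.
Tool frame: the origin (TCP) lies midway between the tips of the shut fingers; the grasp point (between the pads) lies 19 mm behind it; z points along the fingers, y is the direction in which the jaws open and shut (so a half turn about z gives the same grasp; the last joint's range is limited). The gripper opens to 92 mm and grips with 3 to 60 N. Pads are 19 mm wide; open, the fingers measure 130 mm over their backs; the gripper's body (75 mm by 190 mm) begins 47 mm behind the grasp point.
Start: joints at [-1.452, 0.434, 0.025, 1.573, -0.012, 1.134, -0.075], TCP at [0.138, 0.61, 0.227] pointing down, gripper open.
Joint ranges: [-2.62, 2.62], [-0.44, 2.09], [-1.27, 1.32], [0.08, 2.57], [-1.32, 4.46], [0.12, 2], [-2.74, 2.74]. Speed limits (rad/s): [2.22, 2.22, 3.01, 3.01, 3.14, 3.14, 3.14].

### API

Orientations are given as a unit quaternion [x, y, z, w].
In Python, from cell import observe, read_camera, camera_info, sign_off gives the robot as it stands. The module is installed in compiled form; this text tells all that it offers.
- The arm moves only by the tool jog_arm, never from a script. Its argument "series" is a list of rows, each an object of numbers: "claw": the gripper's target within -1 to 1 (shut at 1, half-way at 0, fully open at -1); "tx", "ty", "tz": the shift along the tool's x, y, z in cm; "rx", "ry", "rz": the turn, a rotation vector about the tool's x, y, z in rad. A call has exactly 5 rows; each row shifts and turns the commanded pose from where the row before left it, along the tool's axes as they then stand; what a row does not reach is not made up. A row lasts 1/10 s, in which the tool goes at most 50 mm and 8.59 degrees, less where a joint would pass 70% of its speed; a pose out of reach is approached as far as the arm can. A call with a gripper value outside its range is refused whole. The fingers move at their own pace and stop on an object; "newtons" is the grip in N (left out, the last holds). Time passes only in rows, so rows that do not move let the fingers close, or fill a call up. It gives the time, the measured TCP pose, the force and the opening at its end, in the units of the state.
- observe(): the state, without advancing time (a new reading comes with each control period).
- read_camera(name): name is "side" or "top" or "wrist"; returns (picture, depth): 420x560x3 uint8, blue, green, red; 420x560 float32, m along the optical axis (not along the pixel's ray), 0 where there is no reading.
- camera_info(name): a dict with "fx", "fy", "cx", "cy" (pixels), "origin" and "rotation" of the camera in the world. Camera axes: x right, y down, z forward; pixel columns grow to the right and rows downward; lengths in m; the calibration is good to about 2 mm. A picture is of the moment at which its call begins: read the wrist's pose just before it. camera_info takes no time and is no camera call; for the wrist camera it gives the pose at the moment of the call.
- sign_off(): hands the job in, once; it reports no verdict.
The state is a dict: "time_s": time; "joint_pos": joint angles; "qvel": joint speeds; "effort": joint torques, N m; "eef_pos": TCP position; "ee_rot": TCP orientation; "contact_force": force on the tool from outside, world axes, zero at the start; "wrist_torque": the same for the moment, N m; "opening": finger opening in m.
Only numpy, scipy, OpenCV 4.12 (cv2) and the standard library are available. Lean on these libraries where they do the work, as an engineer would, in place of code of your own. Each camera call takes 0.05 s, during which the arm holds its last target.

## Working session

There is one attempt and no reset: what is moved stays moved. The work goes in short steps, Python scripts to look and compute and a tool call to move; the robot and the scene stay as the last step left them, time stands still between calls to the robot, and variables do not carry over. Pictures are saved under pics/ and viewed, and the job is handed in when it is done.

Besides the shell and the picture viewer there is one more tool, called after "Call:" in YAML: its name, and indented under it one key for each argument. jog_arm: Moves the arm, as the interface text tells. Its arguments: {"type":"object","properties":{"series":{"type":"array"},"newtons":{"type":"number"}},"required":["series"]}

```bash
mkdir -p pics; cat > h.py <<'E'
import numpy as np, cv2
from scipy.spatial.transform import Rotation as R
from cell import observe, read_camera, camera_info, sign_off
def snap(n,f):
    i=camera_info(n); p,d=read_camera(n); cv2.imwrite('pics/'+f+'.png',p); np.savez('pics/'+f+'.npz',p=p,d=d,K=[i['fx'],i['fy'],i['cx'],i['cy']],o=i['origin'],r=np.array(i['rotation'])); return p,d,i
def load(f):
    return np.load('pics/'+f+'.npz')
def ray(z,u,v):
    fx,fy,cx,cy=z['K']; r=z['r']
    if r.shape!=(3,3): r=R.from_quat(r).as_matrix()
    return r@np.array([(u-cx)/fx,(v-cy)/fy,1.])
def atz(f,u,v,h):
    z=load(f); d=ray(z,u,v); o=z['o']; return o+d*(h-o[2])/d[2]
def pt(f,u,v):
    z=load(f); return z['o']+ray(z,u,v)*z['d'][int(round(v)),int(round(u))]
def cloud(f):
    z=load(f); fx,fy,cx,cy=z['K']; r=z['r']
    if r.shape!=(3,3): r=R.from_quat(r).as_matrix()
    v,u=np.mgrid[:420,:560]; c=np.stack([(u-cx)/fx,(v-cy)/fy,np.ones_like(u)],-1)*z['d'][...,None]
    return c@r.T+z['o']
def proj(f,P):
    z=load(f); fx,fy,cx,cy=z['K']; r=z['r']; c=r.T@(np.array(P)-z['o']); return c[0]/c[2]*fx+cx, c[1]/c[2]*fy+cy
E
python3 - <<'E'
from h import *
s=observe(); print(s)
for n in('top','side'):
    p,d,i=snap(n,n+'0'); print(i)
E
```

```text
{'time_s': 0.0, 'joint_pos': array([-1.45159746,  0.43522545,  0.02493589,  1.57409797, -0.01159261,
        1.1339854 , -0.0751061 ]), 'qvel': array([-0.00095408,  0.00010437,  0.00038702, -0.00086473, -0.00056411,
       -0.00039001,  0.00097319]), 'effort': array([ 4.43305216e-04, -6.67854238e+01,  9.84874964e-01, -3.14471912e+01,
       -6.07854431e-02,  4.27996670e-02,  1.61132607e-04]), 'eef_pos': array([0.13741548, 0.60918378, 0.22594267]), 'ee_rot': array([ 1.10691671e-01,  9.93854485e-01, -7.85482392e-04, -2.00964939e-05]), 'contact_force': array([-0.41977399, -0.16704109,  0.21876998]), 'wrist_torque': array([0.08071181, 0.04240613, 0.06645559]), 'opening': 0.0918162779536501}
{'fx': 501.17874776880524, 'fy': 501.17874776880524, 'cx': 277.6710737126542, 'cy': 211.76359411962432, 'origin': array([ 0.21186777, -0.00317973,  1.46953431]), 'rotation': array([ 0.78297886, -0.60256488,  0.09581515, -0.12115746])}
{'fx': 493.65571070318987, 'fy': 493.65571070318987, 'cx': 269.51325046826537, 'cy': 207.3938702693538, 'origin': array([0.25452444, 1.13752974, 0.52243309]), 'rotation': array([-0.15618046,  0.81902466, -0.54260422,  0.10191625])}
```

View pics/top0.png

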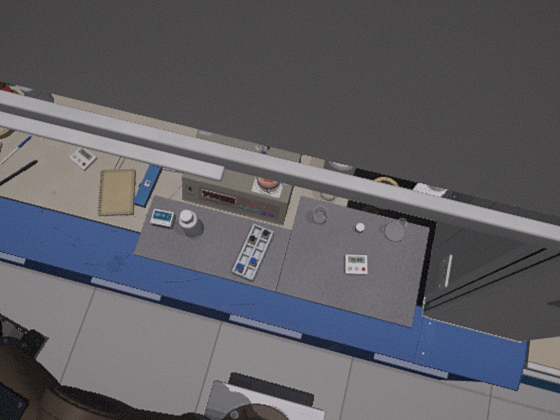

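View pics/side0.png

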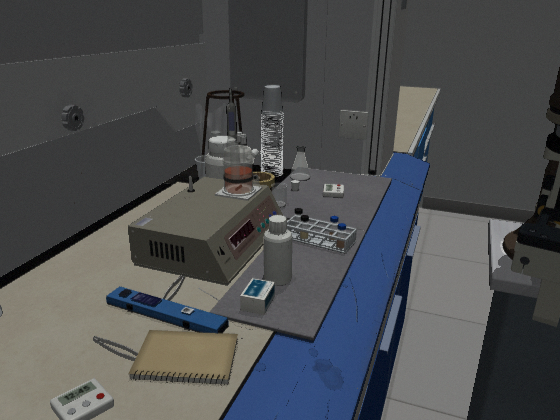

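The top view shows the carton at (162,218), bottle at (188,218), rack at (253,250), beaker at (319,215), stopper at (360,227), flask at (395,230) and a timer on the boards at (356,264). A second timer at (83,158) is on the bench and doesn't count.

```bash
python3 - <<'E'
from h import *
p=cv2.imread('pics/top0.png')
cv2.imwrite('pics/c1.png',cv2.resize(p[190:300,130:290],None,fx=5,fy=5,interpolation=cv2.INTER_CUBIC))
cv2.imwrite('pics/c2.png',cv2.resize(p[180:290,290:430],None,fx=5,fy=5,interpolation=cv2.INTER_CUBIC))
c=cloud('top0')
for u,v in [(162,218),(187,215),(319,215),(360,227),(395,230),(356,264),(330,190),(253,250),(290,250),(220,240)]: print(u,v,c[v,u])
E
```

```text
162 218 [0.54777635 0.43502499 0.04483152]
187 215 [0.55015957 0.3402426  0.14491714]
319 215 [ 0.68818779 -0.01396707  0.00936382]
360 227 [ 0.67239236 -0.1398236   0.04223999]
395 230 [ 0.6798432  -0.23686018  0.07238592]
356 264 [ 0.56372159 -0.15316116  0.02803911]
330 190 [ 0.48393992 -0.01523614  0.76544587]
253 250 [0.52256307 0.14716914 0.04795315]
290 250 [0.56003514 0.04455295 0.00638506]
220 240 [0.53426341 0.25457788 0.01375486]
```

View pics/c1.png

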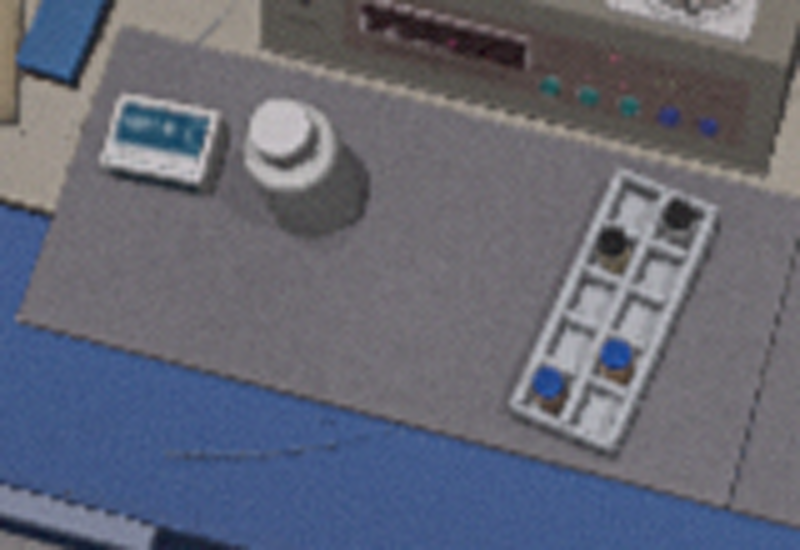

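View pics/c2.png

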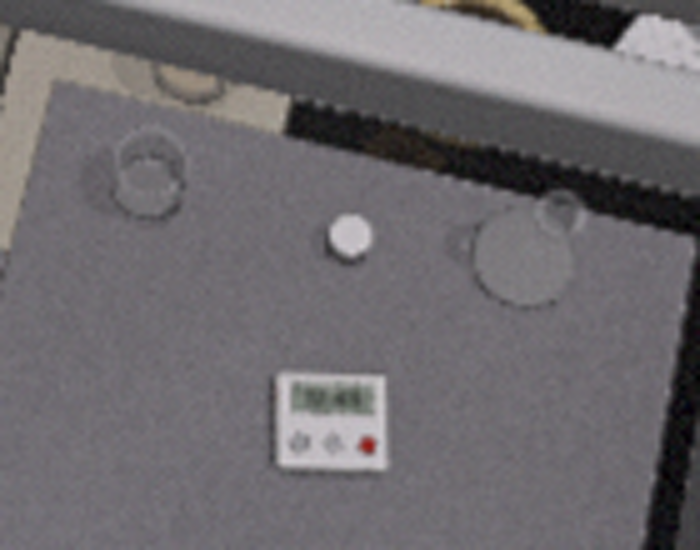

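```bash
cat >> h.py <<'E'
def top5(u,v,x0,y0,s=5): # crop pixel->image
    return x0+(u+.5)/s-.5, y0+(v+.5)/s-.5
E
python3 - <<'E'
from h import *
def A(l,x0,y0,z): return np.array([atz('top0',*top5(u,v,x0,y0),z)[:2] for u,v in l])
r=A([(622,170),(718,208),(615,453),(510,407)],130,190,.046); print('rack',r,r.mean(0))
e=[np.linalg.norm(r[i]-r[(i+1)%4]) for i in range(4)];print(e)
ya=(r[0]+r[1]-r[2]-r[3]);print('rack yaw of long axis vs +x',np.arctan2(ya[1],ya[0]))
print('bottlecap',A([(280,128)],130,190,.144))
c=A([(120,97),(222,112),(208,186),(102,165)],130,190,.044);print('carton',c,c.mean(0),[np.linalg.norm(c[i]-c[(i+1)%4]) for i in range(4)])
print('stop',A([(351,236)],290,180,.038))
print('beaker top',A([(151,157)],290,180,.068),'base',A([(149,188)],290,180,.012))
print('flask base',A([(524,257)],290,180,.012))
t=A([(278,373),(386,375),(386,469),(277,469)],290,180,.030);print('timer',t.mean(0))
# cloud-based
C=cloud('top0')
def box(x0,x1,y0,y1,z0,z1):
    m=(C[...,0]>x0)&(C[...,0]<x1)&(C[...,1]>y0)&(C[...,1]<y1)&(C[...,2]>z0)&(C[...,2]<z1); return C[m]
for n,b in dict(carton=(.5,.6,.385,.49,.036,.05),cap=(.5,.6,.3,.38,.135,.155),stop=(.62,.72,-.18,-.1,.03,.05),timer=(.5,.62,-.2,-.1,.024,.036),rack=(.4,.65,.08,.22,.035,.052)).items():
    P=box(*b); q=cv2.minAreaRect((P[:,:2]*1000).astype(np.float32)); print(n,len(P),q,P[:,2].mean())
E
```

```text
rack [[0.60087524 0.16613982]
 [0.59291372 0.1051952 ]
 [0.4375287  0.1246011 ]
 [0.44768175 0.19009031]] [0.51974985 0.14650661]
[np.float64(0.06146245244499094), np.float64(0.15659212265882266), np.float64(0.06627157268183817), np.float64(0.1550544115739693)]
rack yaw of long axis vs +x -0.1395898401686475
bottlecap [[0.54884651 0.34404521]]
carton [[0.5682293  0.46862615]
 [0.57491949 0.406765  ]
 [0.52913367 0.40022282]
 [0.52532856 0.46500259]] [0.54940276 0.43515414] [np.float64(0.06222186852062887), np.float64(0.04625085410767944), np.float64(0.06489143281431331), np.float64(0.04305350366965668)]
stop [[ 0.67421354 -0.13952645]]
beaker top [[ 0.68165463 -0.01295958]] base [[ 0.6808093  -0.01674731]]
flask base [[ 0.69651615 -0.2457912 ]]
timer [ 0.56365895 -0.15272066]
carton 305 ((549.7476196289062, 437.3341979980469), (46.662994384765625, 63.44287109375), 2.3606443405151367) 0.04457736243991551
cap 125 ((549.4530639648438, 344.64141845703125), (33.97907638549805, 31.0443115234375), 18.44686508178711) 0.14469086424654712
stop 55 ((673.8310546875, -138.2024688720703), (22.736406326293945, 23.264917373657227), 81.46825408935547) 0.03845505526925393
timer 408 ((552.2194213867188, -155.38308715820312), (84.80831146240234, 64.4621353149414), 12.339765548706055) 0.029551595773545096
rack 733 ((543.0274047851562, 153.955810546875), (134.9404754638672, 206.81591796875), 88.7724609375) 0.04532224715775509
```

Timer on the boards is on the rack's right (−y) side, 0.30 m off, which matches the task text. Next I check the obstacles: titrator edges and the big beaker.

```bash
python3 - <<'E'
from h import *
for f in('top0','side0'):
    C=cloud(f)
    print(f)
    for z0,z1 in((.02,.05),(.05,.085),(.085,.12),(.12,.37)):
        m=(C[...,0]>.55)&(C[...,0]<.95)&(C[...,1]>-.02)&(C[...,1]<.32)&(C[...,2]>z0)&(C[...,2]<z1)
        P=C[m]; 
        if len(P): print(z0,z1,len(P),'x',np.percentile(P[:,0],[0,2,50,98]).round(3),'y',np.percentile(P[:,1],[1,50,99]).round(3))
p=cv2.imread('pics/side0.png')
cv2.imwrite('pics/c3.png',cv2.resize(p[120:260,190:360],None,fx=4.5,fy=4.2,interpolation=cv2.INTER_CUBIC))
print(proj('side0',(.75,-.03,0)),proj('side0',(.68,-.013,.012)))
E
```

```text
top0
0.02 0.05 891 x [0.55  0.556 0.632 0.744] y [-0.017  0.161  0.318]
0.05 0.085 1011 x [0.551 0.557 0.65  0.824] y [-0.014  0.171  0.318]
0.085 0.12 2137 x [0.55  0.659 0.696 0.828] y [-0.009  0.205  0.317]
0.12 0.37 317 x [0.676 0.68  0.691 0.816] y [-0.016  0.153  0.186]
side0
0.02 0.05 832 x [0.55  0.553 0.635 0.68 ] y [-0.011  0.201  0.319]
0.05 0.085 1298 x [0.551 0.556 0.652 0.872] y [-0.015  0.177  0.318]
0.085 0.12 3433 x [0.66  0.663 0.749 0.871] y [0.004 0.219 0.319]
0.12 0.37 2281 x [0.676 0.685 0.718 0.876] y [-0.012  0.176  0.192]Traceback (most recent call last):
  File "<stdin>", line 11, in <module>
  File "h.py", line 22, in proj
    z=load(f); fx,fy,cx,cy=z['K']; r=z['r']; c=r.T@(np.array(P)-z['o']); return c[0]/c[2]*fx+cx, c[1]/c[2]*fy+cy
                                               ~~~^^~~~~~~~~~~~~~~~~~~~
ValueError: matmul: Input operand 1 has a mismatch in its core dimension 0, with gufunc signature (n?,k),(k,m?)->(n?,m?) (size 3 is different from 4)
```

View pics/c3.png

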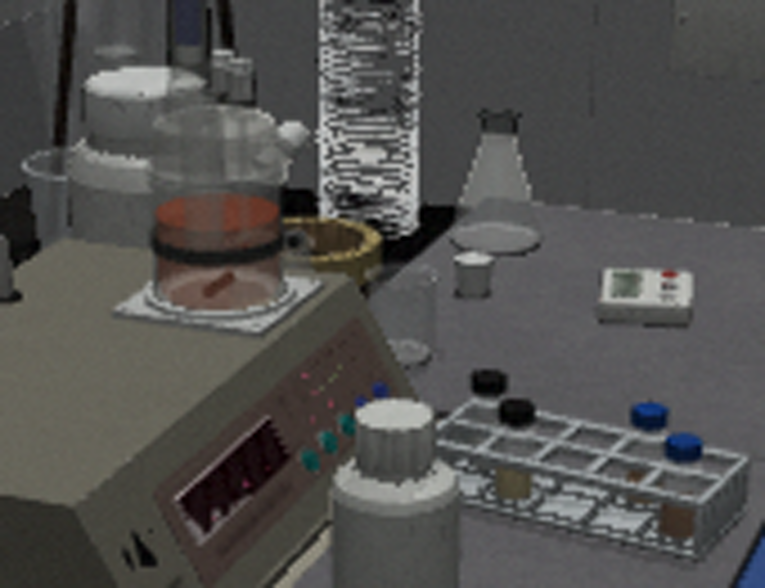

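```bash
cat >> h.py <<'E'
def rowsto(x,y,z,th,n,claw,s=None):
    """print n rows from the measured pose to TCP (x,y,z), tool down, jaw axis th deg"""
    s=s or observe(); M=R.from_quat(s['ee_rot']).as_matrix(); P=np.array(s['eef_pos'])
    t=np.deg2rad(th); ya=np.array([np.cos(t),np.sin(t),0]); za=np.array([0,0,-1.]); xa=np.cross(ya,za)
    G=np.stack([xa,ya,za],1); rv=R.from_matrix(M.T@G).as_rotvec(); d=(np.array([x,y,z])-P)
    out=[]
    for i in range(n):
        Mi=M@R.from_rotvec(rv*i/n).as_matrix(); q=Mi.T@d/n*100
        r=rv/n
        out.append('{"claw":%g,"tx":%.2f,"ty":%.2f,"tz":%.2f,"rx":%.3f,"ry":%.3f,"rz":%.3f}'%(claw,*q,*r))
    print('at',P.round(4),'th',np.rad2deg(np.arctan2(M[1,1],M[0,1])).round(2),'tilt',np.arccos(-M[2,2]).round(4),'step mm',np.linalg.norm(d)/n*1e3,'rad',np.linalg.norm(rv)/n)
    for i in range(0,n,5): print('['+','.join(out[i:i+5])+']')
def st():
    s=observe(); print(s['time_s'],s['joint_pos'].round(2),s['contact_force'].round(1),s['opening'])
E
sed -i 's/    z=load(f); fx,fy,cx,cy=z\[.K.\]; r=z\[.r.\]; c=r.T/    z=load(f); fx,fy,cx,cy=z["K"]; r=z["r"]; r=r if r.shape==(3,3) else R.from_quat(r).as_matrix(); c=r.T/' h.py
python3 -c "
from h import *
rowsto(.5495,.4365,.13,4,15,-1)"
```

```text
at [0.1375 0.6092 0.226 ] th 77.29 tilt 0.0015 step mm 30.465780771429863 rad 0.08527341606765142
[{"claw":-1,"tx":-2.93,"ty":-0.52,"tz":0.64,"rx":-0.000,"ry":0.000,"rz":0.085},{"claw":-1,"tx":-2.97,"ty":-0.27,"tz":0.64,"rx":-0.000,"ry":0.000,"rz":0.085},{"claw":-1,"tx":-2.98,"ty":-0.01,"tz":0.64,"rx":-0.000,"ry":0.000,"rz":0.085},{"claw":-1,"tx":-2.97,"ty":0.24,"tz":0.64,"rx":-0.000,"ry":0.000,"rz":0.085},{"claw":-1,"tx":-2.94,"ty":0.49,"tz":0.64,"rx":-0.000,"ry":0.000,"rz":0.085}]
[{"claw":-1,"tx":-2.88,"ty":0.74,"tz":0.64,"rx":-0.000,"ry":0.000,"rz":0.085},{"claw":-1,"tx":-2.81,"ty":0.98,"tz":0.64,"rx":-0.000,"ry":0.000,"rz":0.085},{"claw":-1,"tx":-2.72,"ty":1.22,"tz":0.64,"rx":-0.000,"ry":0.000,"rz":0.085},{"claw":-1,"tx":-2.60,"ty":1.45,"tz":0.64,"rx":-0.000,"ry":0.000,"rz":0.085},{"claw":-1,"tx":-2.47,"ty":1.66,"tz":0.64,"rx":-0.000,"ry":0.000,"rz":0.085}]
[{"claw":-1,"tx":-2.32,"ty":1.87,"tz":0.64,"rx":-0.000,"ry":0.000,"rz":0.085},{"claw":-1,"tx":-2.15,"ty":2.06,"tz":0.64,"rx":-0.000,"ry":0.000,"rz":0.085},{"claw":-1,"tx":-1.97,"ty":2.23,"tz":0.64,"rx":-0.000,"ry":0.000,"rz":0.085},{"claw":-1,"tx":-1.77,"ty":2.39,"tz":0.64,"rx":-0.000,"ry":0.000,"rz":0.085},{"claw":-1,"tx":-1.56,"ty":2.54,"tz":0.64,"rx":-0.000,"ry":0.000,"rz":0.085}]
```

Call:
jog_arm:
  series:
    - {"claw": -1, "tx": -2.9, "ty": -0.5, "tz": 0.6, "rz": 0.085}
    - {"claw": -1, "tx": -3.0, "ty": -0.3, "tz": 0.6, "rz": 0.085}
    - {"claw": -1, "tx": -3.0, "ty": 0, "tz": 0.6, "rz": 0.085}
    - {"claw": -1, "tx": -3.0, "ty": 0.2, "tz": 0.6, "rz": 0.085}
    - {"claw": -1, "tx": -2.9, "ty": 0.5, "tz": 0.6, "rz": 0.085}
  newtons: 15

```text
invalid input
```

Call:
jog_arm:
  series:
    - {"claw": -1, "tx": -2.9, "ty": 0.7, "tz": 0.6, "rz": 0.085}
    - {"claw": -1, "tx": -2.8, "ty": 1.0, "tz": 0.6, "rz": 0.085}
    - {"claw": -1, "tx": -2.7, "ty": 1.2, "tz": 0.6, "rz": 0.085}
    - {"claw": -1, "tx": -2.6, "ty": 1.4, "tz": 0.6, "rz": 0.085}
    - {"claw": -1, "tx": -2.5, "ty": 1.7, "tz": 0.6, "rz": 0.085}

```text
invalid input
```

Call:
jog_arm:
  series:
    - {"claw": -1, "tx": -2.3, "ty": 1.9, "tz": 0.6, "rz": 0.085}
    - {"claw": -1, "tx": -2.2, "ty": 2.1, "tz": 0.6, "rz": 0.085}
    - {"claw": -1, "tx": -2.0, "ty": 2.2, "tz": 0.6, "rz": 0.085}
    - {"claw": -1, "tx": -1.8, "ty": 2.4, "tz": 0.6, "rz": 0.085}
    - {"claw": -1, "tx": -1.6, "ty": 2.5, "tz": 0.6, "rz": 0.085}

```text
invalid input
```

```bash
python3 -c "
from h import *
st();snap('wrist','w1');rowsto(.5495,.4365,.02,4,5,-1)"
```

```text
0.1 [-1.45  0.44  0.03  1.57 -0.01  1.13 -0.08] [ 0.4  0.6 -0.3] 0.09198082867486315
at [0.1374 0.6093 0.2262] th 77.29 tilt 0.0012 step mm 98.42262447568164 rad 0.25583546192782697
[{"claw":-1,"tx":-8.80,"ty":-1.55,"tz":4.13,"rx":-0.000,"ry":0.000,"rz":0.256},{"claw":-1,"tx":-8.91,"ty":0.72,"tz":4.12,"rx":-0.000,"ry":0.000,"rz":0.256},{"claw":-1,"tx":-8.44,"ty":2.95,"tz":4.12,"rx":-0.000,"ry":0.000,"rz":0.256},{"claw":-1,"tx":-7.41,"ty":4.99,"tz":4.12,"rx":-0.000,"ry":0.000,"rz":0.256},{"claw":-1,"tx":-5.91,"ty":6.70,"tz":4.12,"rx":-0.000,"ry":0.000,"rz":0.256}]
```

View pics/w1.png

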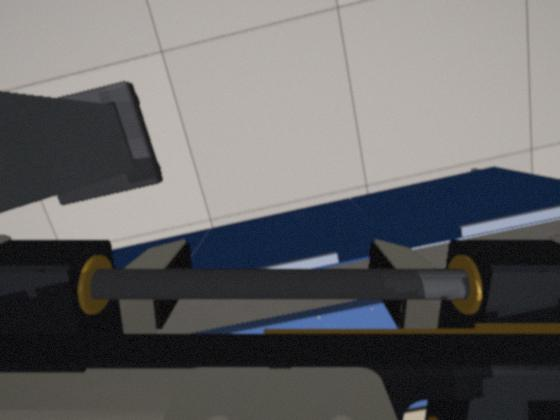

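Refused; probably every row needs all seven keys.

Call:
jog_arm:
  series:
    - {"claw": -1, "tx": -2.9, "ty": -0.5, "tz": 0.6, "rx": 0, "ry": 0, "rz": 0.085}
    - {"claw": -1, "tx": -3.0, "ty": -0.3, "tz": 0.6, "rx": 0, "ry": 0, "rz": 0.085}
    - {"claw": -1, "tx": -3.0, "ty": 0, "tz": 0.6, "rx": 0, "ry": 0, "rz": 0.085}
    - {"claw": -1, "tx": -3.0, "ty": 0.2, "tz": 0.6, "rx": 0, "ry": 0, "rz": 0.085}
    - {"claw": -1, "tx": -2.9, "ty": 0.5, "tz": 0.6, "rx": 0, "ry": 0, "rz": 0.085}
  newtons: 15

```text
time_s: 0.65
eef_pos: [0.2766, 0.5506, 0.1963]
ee_rot: [0.32, 0.947, -0.0, 0.0]
contact_force: [-0.6, 0.1, -0.5]
opening: 0.092
```

Call:
jog_arm:
  series:
    - {"claw": -1, "tx": -2.9, "ty": 0.7, "tz": 0.6, "rx": 0, "ry": 0, "rz": 0.085}
    - {"claw": -1, "tx": -2.8, "ty": 1.0, "tz": 0.6, "rx": 0, "ry": 0, "rz": 0.085}
    - {"claw": -1, "tx": -2.7, "ty": 1.2, "tz": 0.6, "rx": 0, "ry": 0, "rz": 0.085}
    - {"claw": -1, "tx": -2.6, "ty": 1.4, "tz": 0.6, "rx": 0, "ry": 0, "rz": 0.085}
    - {"claw": -1, "tx": -2.5, "ty": 1.7, "tz": 0.6, "rx": 0, "ry": 0, "rz": 0.085}

```text
time_s: 1.15
eef_pos: [0.4134, 0.4928, 0.1662]
ee_rot: [0.513, 0.859, -0.0, 0.0]
contact_force: [0.4, -0.2, 0.2]
opening: 0.0921
```

Call:
jog_arm:
  series:
    - {"claw": -1, "tx": -2.3, "ty": 1.9, "tz": 0.6, "rx": 0, "ry": 0, "rz": 0.085}
    - {"claw": -1, "tx": -2.2, "ty": 2.1, "tz": 0.6, "rx": 0, "ry": 0, "rz": 0.085}
    - {"claw": -1, "tx": -2.0, "ty": 2.2, "tz": 0.6, "rx": 0, "ry": 0, "rz": 0.085}
    - {"claw": -1, "tx": -1.8, "ty": 2.4, "tz": 0.6, "rx": 0, "ry": 0, "rz": 0.085}
    - {"claw": -1, "tx": -1.6, "ty": 2.5, "tz": 0.6, "rx": 0, "ry": 0, "rz": 0.085}

```text
time_s: 1.65
eef_pos: [0.5513, 0.4346, 0.1361]
ee_rot: [0.682, 0.731, -0.0, 0.0]
contact_force: [-0.3, 0.6, -0.6]
opening: 0.0919
```

```bash
python3 -c "
from h import *
st();snap('wrist','w1');rowsto(.5495,.4365,.02,4,5,-1)"
```

```text
1.65 [-0.97  0.65  0.38  1.49 -0.26  1.05 -0.46] [-0.3  0.6 -0.6] 0.09189393640383575
at [0.5563 0.4299 0.1352] th 3.35 tilt 0.0047 step mm 23.125029719523287 rad 0.002473264309238282
[{"claw":-1,"tx":0.15,"ty":-0.13,"tz":2.30,"rx":0.001,"ry":0.001,"rz":-0.002},{"claw":-1,"tx":0.15,"ty":-0.13,"tz":2.30,"rx":0.001,"ry":0.001,"rz":-0.002},{"claw":-1,"tx":0.15,"ty":-0.13,"tz":2.30,"rx":0.001,"ry":0.001,"rz":-0.002},{"claw":-1,"tx":0.14,"ty":-0.13,"tz":2.30,"rx":0.001,"ry":0.001,"rz":-0.002},{"claw":-1,"tx":0.14,"ty":-0.13,"tz":2.30,"rx":0.001,"ry":0.001,"rz":-0.002}]
```

View pics/w1.png

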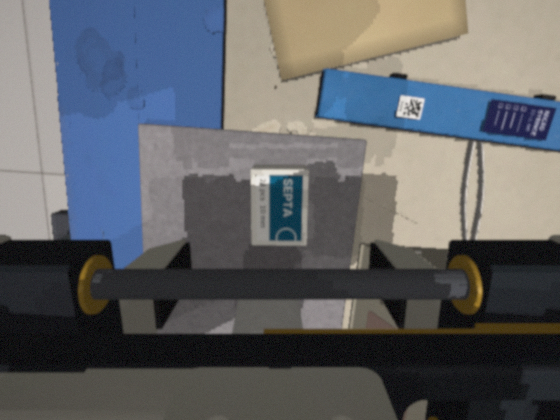

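The wrist view shows the carton's top at about (251–308, 168–245), square to the jaws.

```bash
python3 -c "
from h import *
snap('wrist','w2')
c=np.array([atz('w2',u,v,.044) for u,v in [(251,168),(308,169),(307,245),(250,245)]]);print(c,c.mean(0))
C=cloud('w2');m=(C[...,2]>.038)&(C[...,2]<.05);m&=(C[...,0]>.5)&(C[...,0]<.61)&(C[...,1]>.38)&(C[...,1]<.5);P=C[m];print(len(P),cv2.minAreaRect((P[:,:2]*1000).astype(np.float32)))
rowsto(.5495,.4365,.02,4,5,-1)
"
```

```text
[[0.53231928 0.46421956 0.044     ]
 [0.5755946  0.46596141 0.044     ]
 [0.57970535 0.40463654 0.044     ]
 [0.53374834 0.40200468 0.044     ]] [0.55534189 0.43420555 0.044     ]
4473 ((549.9063110351562, 439.39154052734375), (44.973934173583984, 61.977210998535156), 3.640395164489746)
at [0.5545 0.4307 0.1355] th 3.66 tilt 0.0043 step mm 23.14937335265381 rad 0.001463352767547563
[{"claw":-1,"tx":0.13,"ty":-0.10,"tz":2.31,"rx":0.000,"ry":0.001,"rz":-0.001},{"claw":-1,"tx":0.13,"ty":-0.09,"tz":2.31,"rx":0.000,"ry":0.001,"rz":-0.001},{"claw":-1,"tx":0.13,"ty":-0.09,"tz":2.31,"rx":0.000,"ry":0.001,"rz":-0.001},{"claw":-1,"tx":0.13,"ty":-0.09,"tz":2.31,"rx":0.000,"ry":0.001,"rz":-0.001},{"claw":-1,"tx":0.12,"ty":-0.09,"tz":2.31,"rx":0.000,"ry":0.001,"rz":-0.001}]
```

Call:
jog_arm:
  series:
    - {"claw": -1, "tx": 0.15, "ty": -0.1, "tz": 2.3, "rx": 0, "ry": 0, "rz": 0}
    - {"claw": -1, "tx": 0.15, "ty": -0.1, "tz": 2.3, "rx": 0, "ry": 0, "rz": 0}
    - {"claw": -1, "tx": 0.15, "ty": -0.1, "tz": 2.3, "rx": 0, "ry": 0, "rz": 0}
    - {"claw": -1, "tx": 0.15, "ty": -0.1, "tz": 2.3, "rx": 0, "ry": 0, "rz": 0}
    - {"claw": -1, "tx": 0.15, "ty": -0.1, "tz": 2.0, "rx": 0, "ry": 0, "rz": 0}

```text
time_s: 2.25
eef_pos: [0.5437, 0.4428, 0.0234]
ee_rot: [0.68, 0.733, -0.001, -0.0]
contact_force: [0.1, 0.3, 0.8]
opening: 0.0919
```

Call:
jog_arm:
  series:
    - {"claw": -1, "tx": 0, "ty": 0, "tz": 0, "rx": 0, "ry": 0, "rz": 0}
    - {"claw": -1, "tx": 0, "ty": 0, "tz": 0, "rx": 0, "ry": 0, "rz": 0}
    - {"claw": 0.5, "tx": 0, "ty": 0, "tz": 0, "rx": 0, "ry": 0, "rz": 0}
    - {"claw": 1, "tx": 0, "ty": 0, "tz": 0, "rx": 0, "ry": 0, "rz": 0}
    - {"claw": 1, "tx": 0, "ty": 0, "tz": 0, "rx": 0, "ry": 0, "rz": 0}
  newtons: 10

```text
time_s: 2.75
eef_pos: [0.5449, 0.4433, 0.0258]
ee_rot: [0.681, 0.733, 0.001, 0.0]
contact_force: [-0.1, -0.4, 0.1]
opening: 0.0725
```

Call:
jog_arm:
  series:
    - {"claw": 1, "tx": 0, "ty": 0, "tz": 0, "rx": 0, "ry": 0, "rz": 0}
    - {"claw": 1, "tx": 0, "ty": 0, "tz": 0, "rx": 0, "ry": 0, "rz": 0}
    - {"claw": 1, "tx": 0, "ty": 0, "tz": 0, "rx": 0, "ry": 0, "rz": 0}
    - {"claw": 1, "tx": 0, "ty": 0, "tz": 0, "rx": 0, "ry": 0, "rz": 0}
    - {"claw": 1, "tx": 0, "ty": 0, "tz": 0, "rx": 0, "ry": 0, "rz": 0}

```text
time_s: 3.25
eef_pos: [0.5446, 0.443, 0.0249]
ee_rot: [0.681, 0.733, 0.0, 0.0]
contact_force: [-0.1, -0.0, 1.0]
opening: 0.045
```

```bash
python3 -c "
from h import *
st();rowsto(.55,.438,.13,4,5,1)"
```

```text
3.25 [-0.96  0.77  0.33  1.57 -0.31  0.85 -0.44] [-0.1 -0.   1. ] 0.04495945085020252
at [0.5446 0.443  0.0249] th 4.23 tilt 0.0003 step mm 21.07767153901278 rad 0.0008168165358268433
[{"claw":1,"tx":-0.11,"ty":0.10,"tz":-2.10,"rx":0.000,"ry":-0.000,"rz":0.001},{"claw":1,"tx":-0.11,"ty":0.10,"tz":-2.10,"rx":0.000,"ry":-0.000,"rz":0.001},{"claw":1,"tx":-0.11,"ty":0.10,"tz":-2.10,"rx":0.000,"ry":-0.000,"rz":0.001},{"claw":1,"tx":-0.11,"ty":0.10,"tz":-2.10,"rx":0.000,"ry":-0.000,"rz":0.001},{"claw":1,"tx":-0.11,"ty":0.10,"tz":-2.10,"rx":0.000,"ry":-0.000,"rz":0.001}]
```

Call:
jog_arm:
  series:
    - {"claw": 1, "tx": 0, "ty": 0, "tz": -2, "rx": 0, "ry": 0, "rz": 0}
    - {"claw": 1, "tx": 0, "ty": 0, "tz": -4, "rx": 0, "ry": 0, "rz": 0}
    - {"claw": 1, "tx": 0, "ty": 0, "tz": -4, "rx": 0, "ry": 0, "rz": 0}
    - {"claw": 1, "tx": 0, "ty": 0, "tz": -4, "rx": 0, "ry": 0, "rz": 0}
    - {"claw": 1, "tx": 0, "ty": 0, "tz": -3.5, "rx": 0, "ry": 0, "rz": 0}

```text
time_s: 3.75
eef_pos: [0.5444, 0.4429, 0.2017]
ee_rot: [0.681, 0.733, 0.0, 0.0]
contact_force: [1.2, 1.1, -1.1]
opening: 0.0451
```

```bash
python3 -c "
from h import *
st();s=observe();s['eef_pos']=[.5446,.443,.2];rowsto(.4923,-.0212,.2,82,15,1,s)"
```

```text
3.75 [-1.    0.6   0.4   1.42 -0.24  1.18 -0.49] [ 1.2  1.1 -1.1] 0.04514012659603597
at [0.5446 0.443  0.2   ] th 4.23 tilt 0.0005 step mm 31.14246332938713 rad 0.09049326896330893
[{"claw":1,"tx":-3.06,"ty":-0.58,"tz":-0.00,"rx":0.000,"ry":-0.000,"rz":-0.090},{"claw":1,"tx":-3.00,"ty":-0.85,"tz":-0.00,"rx":0.000,"ry":-0.000,"rz":-0.090},{"claw":1,"tx":-2.91,"ty":-1.12,"tz":-0.00,"rx":0.000,"ry":-0.000,"rz":-0.090},{"claw":1,"tx":-2.79,"ty":-1.38,"tz":-0.00,"rx":0.000,"ry":-0.000,"rz":-0.090},{"claw":1,"tx":-2.66,"ty":-1.62,"tz":-0.00,"rx":0.000,"ry":-0.000,"rz":-0.090}]
[{"claw":1,"tx":-2.50,"ty":-1.86,"tz":-0.00,"rx":0.000,"ry":-0.000,"rz":-0.090},{"claw":1,"tx":-2.32,"ty":-2.07,"tz":-0.00,"rx":0.000,"ry":-0.000,"rz":-0.090},{"claw":1,"tx":-2.13,"ty":-2.28,"tz":-0.00,"rx":0.000,"ry":-0.000,"rz":-0.090},{"claw":1,"tx":-1.91,"ty":-2.46,"tz":-0.00,"rx":0.000,"ry":-0.000,"rz":-0.090},{"claw":1,"tx":-1.68,"ty":-2.62,"tz":-0.00,"rx":0.000,"ry":-0.000,"rz":-0.090}]
[{"claw":1,"tx":-1.44,"ty":-2.76,"tz":-0.00,"rx":0.000,"ry":-0.000,"rz":-0.090},{"claw":1,"tx":-1.18,"ty":-2.88,"tz":-0.00,"rx":0.000,"ry":-0.000,"rz":-0.090},{"claw":1,"tx":-0.92,"ty":-2.98,"tz":-0.00,"rx":0.000,"ry":-0.000,"rz":-0.090},{"claw":1,"tx":-0.64,"ty":-3.05,"tz":-0.00,"rx":0.000,"ry":-0.000,"rz":-0.090},{"claw":1,"tx":-0.37,"ty":-3.09,"tz":-0.00,"rx":0.000,"ry":-0.000,"rz":-0.090}]
```

Call:
jog_arm:
  series:
    - {"claw": 1, "tx": -3.1, "ty": -0.6, "tz": 0, "rx": 0, "ry": 0, "rz": -0.09}
    - {"claw": 1, "tx": -3.0, "ty": -0.9, "tz": 0, "rx": 0, "ry": 0, "rz": -0.09}
    - {"claw": 1, "tx": -2.9, "ty": -1.1, "tz": 0, "rx": 0, "ry": 0, "rz": -0.09}
    - {"claw": 1, "tx": -2.8, "ty": -1.4, "tz": 0, "rx": 0, "ry": 0, "rz": -0.09}
    - {"claw": 1, "tx": -2.7, "ty": -1.6, "tz": 0, "rx": 0, "ry": 0, "rz": -0.09}

```text
time_s: 4.25
eef_pos: [0.5259, 0.2861, 0.1996]
ee_rot: [0.498, 0.867, -0.0, -0.0]
contact_force: [0.0, 0.4, 0.1]
opening: 0.0449
```

Call:
jog_arm:
  series:
    - {"claw": 1, "tx": -2.5, "ty": -1.9, "tz": 0, "rx": 0, "ry": 0, "rz": -0.09}
    - {"claw": 1, "tx": -2.3, "ty": -2.1, "tz": 0, "rx": 0, "ry": 0, "rz": -0.09}
    - {"claw": 1, "tx": -2.1, "ty": -2.3, "tz": 0, "rx": 0, "ry": 0, "rz": -0.09}
    - {"claw": 1, "tx": -1.9, "ty": -2.5, "tz": 0, "rx": 0, "ry": 0, "rz": -0.09}
    - {"claw": 1, "tx": -1.7, "ty": -2.6, "tz": 0, "rx": 0, "ry": 0, "rz": -0.09}

```text
time_s: 4.75
eef_pos: [0.5068, 0.1311, 0.1997]
ee_rot: [0.292, 0.956, -0.0, -0.0]
contact_force: [0.6, 0.8, -0.6]
opening: 0.0446
```

Call:
jog_arm:
  series:
    - {"claw": 1, "tx": -1.4, "ty": -2.8, "tz": 0, "rx": 0, "ry": 0, "rz": -0.09}
    - {"claw": 1, "tx": -1.2, "ty": -2.9, "tz": 0, "rx": 0, "ry": 0, "rz": -0.09}
    - {"claw": 1, "tx": -0.9, "ty": -3.0, "tz": 0, "rx": 0, "ry": 0, "rz": -0.09}
    - {"claw": 1, "tx": -0.6, "ty": -3.0, "tz": 0, "rx": 0, "ry": 0, "rz": -0.09}
    - {"claw": 1, "tx": -0.4, "ty": -3.1, "tz": 0, "rx": 0, "ry": 0, "rz": -0.09}

```text
time_s: 5.25
eef_pos: [0.4877, -0.0234, 0.1997]
ee_rot: [0.071, 0.997, 0.0, -0.0]
contact_force: [-0.4, 0.2, -0.5]
opening: 0.0451
```

Call:
jog_arm:
  series:
    - {"claw": 1, "tx": 0, "ty": 0, "tz": 4, "rx": 0, "ry": 0, "rz": 0}
    - {"claw": 1, "tx": 0, "ty": 0, "tz": 4, "rx": 0, "ry": 0, "rz": 0}
    - {"claw": 1, "tx": 0, "ty": 0, "tz": 3, "rx": 0, "ry": 0, "rz": 0}
    - {"claw": 1, "tx": 0, "ty": 0, "tz": 0, "rx": 0, "ry": 0, "rz": 0}
    - {"claw": 1, "tx": 0, "ty": 0, "tz": 0, "rx": 0, "ry": 0, "rz": 0}

```text
time_s: 5.75
eef_pos: [0.4882, -0.0224, 0.0901]
ee_rot: [0.073, 0.997, -0.0, -0.001]
contact_force: [-0.7, 0.1, -0.5]
opening: 0.0449
```

```bash
python3 -c "
from h import *
st();rowsto(.4923,-.0212,.026,82,5,1)
snap('top','top1')
C=cloud('top1')
m=(C[...,2]>.05)&(C[...,0]>.4)&(C[...,0]<.65)&(C[...,1]<.24)&(C[...,1]>.06)&(C[...,2]<.08)
P=C[m];print(len(P))
p=cv2.imread('pics/top1.png');cv2.imwrite('pics/c4.png',cv2.resize(p[180:300,130:290],None,fx=5,fy=5,interpolation=cv2.INTER_CUBIC))"
```

```text
5.75 [-0.22  0.39  0.2   2.07 -0.12  0.7   1.48] [-0.7  0.1 -0.5] 0.04488961162293637
at [ 0.4882 -0.0224  0.0901] th 81.57 tilt 0.001 step mm 12.843505472809408 rad 0.0015061579154594198
[{"claw":1,"tx":-0.08,"ty":0.04,"tz":1.28,"rx":-0.000,"ry":-0.000,"rz":-0.001},{"claw":1,"tx":-0.08,"ty":0.04,"tz":1.28,"rx":-0.000,"ry":-0.000,"rz":-0.001},{"claw":1,"tx":-0.08,"ty":0.03,"tz":1.28,"rx":-0.000,"ry":-0.000,"rz":-0.001},{"claw":1,"tx":-0.08,"ty":0.03,"tz":1.28,"rx":-0.000,"ry":-0.000,"rz":-0.001},{"claw":1,"tx":-0.08,"ty":0.03,"tz":1.28,"rx":-0.000,"ry":-0.000,"rz":-0.001}]
525
```

View pics/top1.png

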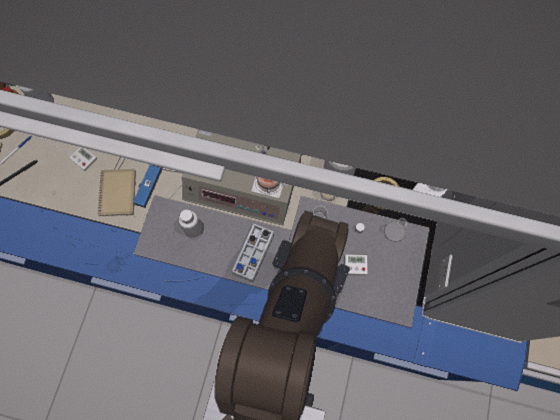

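The top view shows the arm over the carton's place with the rack and bottle undisturbed. Lowering now.

Call:
jog_arm:
  series:
    - {"claw": 1, "tx": -0.2, "ty": 0.1, "tz": 2, "rx": 0, "ry": 0, "rz": -0.008}
    - {"claw": 1, "tx": -0.2, "ty": 0.1, "tz": 2, "rx": 0, "ry": 0, "rz": 0}
    - {"claw": 1, "tx": 0, "ty": 0, "tz": 1.5, "rx": 0, "ry": 0, "rz": 0}
    - {"claw": 1, "tx": 0, "ty": 0, "tz": 0.6, "rx": 0, "ry": 0, "rz": 0}
    - {"claw": 1, "tx": 0, "ty": 0, "tz": 0.4, "rx": 0, "ry": 0, "rz": 0}

```text
time_s: 6.3
eef_pos: [0.4936, -0.0207, 0.0256]
ee_rot: [0.069, 0.998, 0.0, 0.001]
contact_force: [-0.4, 0.8, 0.1]
opening: 0.0448
```

Call:
jog_arm:
  series:
    - {"claw": 1, "tx": 0, "ty": 0, "tz": 0, "rx": 0, "ry": 0, "rz": 0}
    - {"claw": 1, "tx": 0, "ty": 0, "tz": 0, "rx": 0, "ry": 0, "rz": 0}
    - {"claw": -0.2, "tx": 0, "ty": 0, "tz": 0, "rx": 0, "ry": 0, "rz": 0}
    - {"claw": -0.5, "tx": 0, "ty": 0, "tz": 0, "rx": 0, "ry": 0, "rz": 0}
    - {"claw": -0.8, "tx": 0, "ty": 0, "tz": 0, "rx": 0, "ry": 0, "rz": 0}

```text
time_s: 6.8
eef_pos: [0.4928, -0.0208, 0.025]
ee_rot: [0.069, 0.998, 0.0, 0.0]
contact_force: [0.5, -0.2, -0.8]
opening: 0.0643
```

Call:
jog_arm:
  series:
    - {"claw": -0.8, "tx": 0, "ty": 0, "tz": 0, "rx": 0, "ry": 0, "rz": 0}
    - {"claw": -0.8, "tx": 0, "ty": 0, "tz": -3, "rx": 0, "ry": 0, "rz": 0}
    - {"claw": -0.8, "tx": 0, "ty": 0, "tz": -4, "rx": 0, "ry": 0, "rz": 0}
    - {"claw": -0.8, "tx": 0, "ty": 0, "tz": -4, "rx": 0, "ry": 0, "rz": 0}
    - {"claw": -0.8, "tx": 0, "ty": 0, "tz": 0, "rx": 0, "ry": 0, "rz": 0}

```text
time_s: 7.3
eef_pos: [0.4956, -0.021, 0.1394]
ee_rot: [0.07, 0.998, 0.001, 0.004]
contact_force: [0.3, -0.9, -1.7]
opening: 0.0827
```

```bash
python3 -c "
from h import *
st();snap('wrist','w3')
rowsto(.674,-.139,.15,82,5,-.5)"
```

```text
7.3 [-0.24  0.32  0.23  2.01 -0.1   0.81  1.47] [ 0.3 -0.9 -1.7] 0.08266344199717833
at [ 0.4944 -0.0207  0.1372] th 82.05 tilt 0.0054 step mm 43.080131570490614 rad 0.0010843966588629374
[{"claw":-0.5,"tx":-3.89,"ty":-1.85,"tz":-0.24,"rx":0.000,"ry":0.001,"rz":0.000},{"claw":-0.5,"tx":-3.89,"ty":-1.84,"tz":-0.24,"rx":0.000,"ry":0.001,"rz":0.000},{"claw":-0.5,"tx":-3.89,"ty":-1.84,"tz":-0.25,"rx":0.000,"ry":0.001,"rz":0.000},{"claw":-0.5,"tx":-3.89,"ty":-1.84,"tz":-0.25,"rx":0.000,"ry":0.001,"rz":0.000},{"claw":-0.5,"tx":-3.89,"ty":-1.84,"tz":-0.25,"rx":0.000,"ry":0.001,"rz":0.000}]
```

View pics/w3.png

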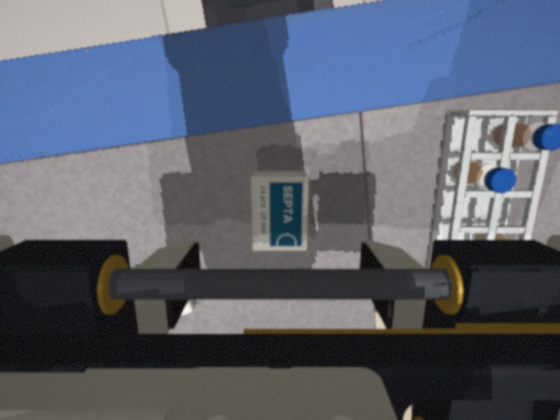

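Carton standing square at (252–307, 170–249). Its position and the stopper's surroundings next.

```bash
python3 -c "
from h import *
rk=np.array([.5198,.1465]);al=-.1396
def rf(p):
    d=np.array(p)-rk; a=np.array([np.cos(al),np.sin(al)]);n=np.array([a[1],-a[0]]); return d@n,d@a
snap('wrist','w4')
C=cloud('w4');m=(C[...,2]>.038)&(C[...,2]<.05)&(C[...,0]>.42)&(C[...,0]<.57)&(C[...,1]<.04)&(C[...,1]>-.09);P=C[m];q=cv2.minAreaRect((P[:,:2]*1000).astype(np.float32));print(q,rf(np.array(q[0])/1e3))
m=(C[...,2]>.03)&(C[...,2]<.08)&(C[...,1]>.08)&(C[...,1]<.22);P=C[m];print('rack seen',len(P),P.min(0),P.max(0))
C=cloud('top0')
for y0 in np.arange(-.28,.04,.04):
  m=(C[...,0]>.7)&(C[...,0]<.9)&(C[...,1]>y0)&(C[...,1]<y0+.04)&(C[...,2]>.06)&(C[...,2]<.4);P=C[m]
  if len(P):print(y0.round(2),len(P),P.min(0).round(3),P.max(0).round(3))
st();rowsto(.674,-.139,.16,2,10,-.4)
"
```

```text
((497.4622497558594, -21.12633514404297), (45.13959503173828, 61.87181091308594), 81.82688903808594) (np.float64(0.16910385292237884), np.float64(0.0012042618482233543))
rack seen 7923 [0.43769215 0.11365489 0.0301188 ] [0.5446661  0.192557   0.07246189]
-0.28 121 [ 0.7   -0.28   0.068] [ 0.825 -0.241  0.202]
-0.24 14 [ 0.701 -0.239  0.063] [ 0.708 -0.225  0.112]
-0.12 3 [ 0.834 -0.083  0.068] [ 0.838 -0.08   0.085]
-0.08 104 [ 0.806 -0.079  0.066] [ 0.831 -0.04   0.134]
-0.04 121 [ 0.7  -0.04  0.06] [ 0.825 -0.     0.132]
0.0 18 [0.823 0.    0.061] [0.842 0.009 0.1  ]
7.4 [-0.24  0.33  0.22  2.02 -0.1   0.81  1.47] [-0.4 -0.9 -0.9] 0.08244879485684933
at [ 0.4932 -0.0207  0.1356] th 82.05 tilt 0.0023 step mm 21.7460731680854 rad 0.13970987804310442
[{"claw":-0.4,"tx":-1.96,"ty":-0.92,"tz":-0.24,"rx":0.000,"ry":0.000,"rz":0.140},{"claw":-0.4,"tx":-2.06,"ty":-0.64,"tz":-0.24,"rx":0.000,"ry":0.000,"rz":0.140},{"claw":-0.4,"tx":-2.13,"ty":-0.35,"tz":-0.24,"rx":0.000,"ry":0.000,"rz":0.140},{"claw":-0.4,"tx":-2.16,"ty":-0.05,"tz":-0.24,"rx":0.000,"ry":0.000,"rz":0.140},{"claw":-0.4,"tx":-2.15,"ty":0.26,"tz":-0.24,"rx":0.000,"ry":0.000,"rz":0.140}]
[{"claw":-0.4,"tx":-2.09,"ty":0.55,"tz":-0.24,"rx":0.000,"ry":0.000,"rz":0.140},{"claw":-0.4,"tx":-1.99,"ty":0.84,"tz":-0.24,"rx":0.000,"ry":0.000,"rz":0.140},{"claw":-0.4,"tx":-1.86,"ty":1.11,"tz":-0.24,"rx":0.000,"ry":0.000,"rz":0.140},{"claw":-0.4,"tx":-1.68,"ty":1.35,"tz":-0.24,"rx":0.000,"ry":0.000,"rz":0.140},{"claw":-0.4,"tx":-1.48,"ty":1.58,"tz":-0.24,"rx":0.000,"ry":0.000,"rz":0.140}]
```

Call:
jog_arm:
  series:
    - {"claw": -0.4, "tx": -2.0, "ty": -0.9, "tz": -0.2, "rx": 0, "ry": 0, "rz": 0.14}
    - {"claw": -0.4, "tx": -2.1, "ty": -0.6, "tz": -0.2, "rx": 0, "ry": 0, "rz": 0.14}
    - {"claw": -0.4, "tx": -2.1, "ty": -0.35, "tz": -0.2, "rx": 0, "ry": 0, "rz": 0.14}
    - {"claw": -0.4, "tx": -2.15, "ty": 0, "tz": -0.2, "rx": 0, "ry": 0, "rz": 0.14}
    - {"claw": -0.4, "tx": -2.15, "ty": 0.25, "tz": -0.2, "rx": 0, "ry": 0, "rz": 0.14}

```text
time_s: 7.9
eef_pos: [0.5835, -0.0794, 0.1431]
ee_rot: [0.41, 0.912, -0.001, -0.001]
contact_force: [1.7, -0.5, 0.3]
opening: 0.0642
```

Call:
jog_arm:
  series:
    - {"claw": -0.4, "tx": -2.1, "ty": 0.55, "tz": -0.2, "rx": 0, "ry": 0, "rz": 0.14}
    - {"claw": -0.4, "tx": -2.0, "ty": 0.85, "tz": -0.2, "rx": 0, "ry": 0, "rz": 0.14}
    - {"claw": -0.4, "tx": -1.85, "ty": 1.1, "tz": -0.2, "rx": 0, "ry": 0, "rz": 0.14}
    - {"claw": -0.4, "tx": -1.7, "ty": 1.35, "tz": -0.2, "rx": 0, "ry": 0, "rz": 0.14}
    - {"claw": -0.4, "tx": -1.5, "ty": 1.6, "tz": -0.2, "rx": 0, "ry": 0, "rz": 0.14}

```text
time_s: 8.4
eef_pos: [0.6742, -0.1391, 0.1527]
ee_rot: [0.698, 0.716, -0.001, -0.001]
contact_force: [0.9, 0.0, 0.3]
opening: 0.0638
```

Call:
jog_arm:
  series:
    - {"claw": -0.4, "tx": 0, "ty": 0, "tz": 0, "rx": 0, "ry": 0, "rz": 0}
    - {"claw": -0.4, "tx": 0, "ty": 0, "tz": 0, "rx": 0, "ry": 0, "rz": 0}
    - {"claw": -0.4, "tx": 0, "ty": 0, "tz": 0, "rx": 0, "ry": 0, "rz": 0}
    - {"claw": -0.4, "tx": 0, "ty": 0, "tz": 0, "rx": 0, "ry": 0, "rz": 0}
    - {"claw": -0.4, "tx": 0, "ty": 0, "tz": 0, "rx": 0, "ry": 0, "rz": 0}

```text
time_s: 8.9
eef_pos: [0.6741, -0.1384, 0.1547]
ee_rot: [0.695, 0.719, 0.0, -0.0]
contact_force: [-0.5, 0.2, 1.3]
opening: 0.0643
```

```bash
python3 -c "
from h import *
st();snap('wrist','w5')
C=cloud('w5');m=(C[...,2]>.033)&(C[...,2]<.045)&(C[...,0]>.62)&(C[...,0]<.72)&(C[...,1]<-.1)&(C[...,1]>-.18);P=C[m];print(len(P),cv2.minEnclosingCircle((P[:,:2]*1000).astype(np.float32)),cv2.minAreaRect((P[:,:2]*1000).astype(np.float32)))
rowsto(.674,-.139,.016,2,5,-.4)
"
```

```text
8.9 [-0.23  0.65  0.59  1.52 -0.39  1.09  0.48] [-0.5  0.2  1.3] 0.06425664085295361
648 ((674.095947265625, -137.6587371826172), 12.650887489318848) ((674.1825561523438, -137.69808959960938), (24.57353401184082, 24.656330108642578), 26.34564208984375)
at [ 0.6742 -0.1385  0.1548] th 1.87 tilt 0.0005 step mm 27.769577063371138 rad 0.00046652412243131927
[{"claw":-0.4,"tx":-0.01,"ty":-0.00,"tz":2.78,"rx":0.000,"ry":-0.000,"rz":-0.000},{"claw":-0.4,"tx":-0.01,"ty":-0.00,"tz":2.78,"rx":0.000,"ry":-0.000,"rz":-0.000},{"claw":-0.4,"tx":-0.01,"ty":-0.00,"tz":2.78,"rx":0.000,"ry":-0.000,"rz":-0.000},{"claw":-0.4,"tx":-0.01,"ty":-0.00,"tz":2.78,"rx":0.000,"ry":-0.000,"rz":-0.000},{"claw":-0.4,"tx":-0.01,"ty":-0.00,"tz":2.78,"rx":0.000,"ry":-0.000,"rz":-0.000}]
```

View pics/w5.png

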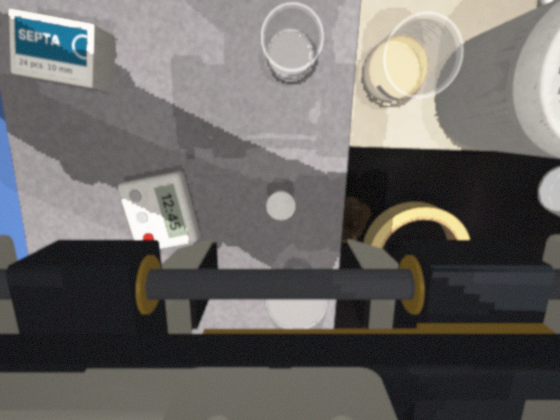

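Stopper at (280,205), beaker base about (292,55), big beaker base about (393,85), and a brass ring at (420,235) behind the boards.

```bash
python3 -c "
from h import *
print('ring',pt('w5',440,210),pt('w5',385,225), atz('w5',375,225,.03))
print('bk rim',atz('w5',292,38,.068),'base',atz('w5',293,56,.012))
print('bb rim',atz('w5',425,55,.07),'base',atz('w5',393,82,0), 'near edge', atz('w5',363,85,0))
for u,v in[(540,80),(480,80)]: print(pt('w5',u,v))
"
```

```text
ring [ 0.82337525 -0.14256424  0.01661791] [ 0.77307191 -0.15820443  0.01865644] [ 0.76015632 -0.15513716  0.03      ]
bk rim [ 0.67798383 -0.01333944  0.068     ] base [ 0.68088281 -0.0139737   0.012     ]
bb rim [ 0.76896602 -0.02139913  0.07      ] base [ 0.77159154 -0.03020977  0.        ] near edge [ 0.74500944 -0.03359961  0.        ]
[ 0.81122184 -0.04273305  0.12384245]
[ 0.80516202 -0.03712503  0.07742937]
```

Call:
jog_arm:
  series:
    - {"claw": -0.4, "tx": 0.1, "ty": 0, "tz": 2.8, "rx": 0, "ry": 0, "rz": 0}
    - {"claw": -0.4, "tx": 0, "ty": 0, "tz": 2.8, "rx": 0, "ry": 0, "rz": 0}
    - {"claw": -0.4, "tx": 0, "ty": 0, "tz": 2.8, "rx": 0, "ry": 0, "rz": 0}
    - {"claw": -0.4, "tx": 0, "ty": 0, "tz": 2.8, "rx": 0, "ry": 0, "rz": 0}
    - {"claw": -0.4, "tx": 0, "ty": 0, "tz": 1.5, "rx": 0, "ry": 0, "rz": 0}

```text
time_s: 9.45
eef_pos: [0.6732, -0.1372, 0.0255]
ee_rot: [0.696, 0.718, -0.001, -0.001]
contact_force: [-0.6, 0.1, 0.4]
opening: 0.0644
```

Call:
jog_arm:
  series:
    - {"claw": -0.4, "tx": 0, "ty": 0, "tz": 0.6, "rx": 0, "ry": 0, "rz": 0}
    - {"claw": -0.4, "tx": 0, "ty": 0, "tz": 0.5, "rx": 0, "ry": 0, "rz": 0}
    - {"claw": -0.4, "tx": 0, "ty": 0, "tz": 0, "rx": 0, "ry": 0, "rz": 0}
    - {"claw": -0.4, "tx": 0, "ty": 0, "tz": 0, "rx": 0, "ry": 0, "rz": 0}
    - {"claw": -0.4, "tx": 0, "ty": 0, "tz": 0, "rx": 0, "ry": 0, "rz": 0}

```text
time_s: 9.95
eef_pos: [0.6751, -0.138, 0.0178]
ee_rot: [0.696, 0.718, 0.001, 0.001]
contact_force: [-0.6, 0.1, 0.2]
opening: 0.0644
```

Call:
jog_arm:
  series:
    - {"claw": 0.2, "tx": 0, "ty": 0, "tz": 0, "rx": 0, "ry": 0, "rz": 0}
    - {"claw": 0.6, "tx": 0, "ty": 0, "tz": 0, "rx": 0, "ry": 0, "rz": 0}
    - {"claw": 1, "tx": 0, "ty": 0, "tz": 0, "rx": 0, "ry": 0, "rz": 0}
    - {"claw": 1, "tx": 0, "ty": 0, "tz": 0, "rx": 0, "ry": 0, "rz": 0}
    - {"claw": 1, "tx": 0, "ty": 0, "tz": 0, "rx": 0, "ry": 0, "rz": 0}
  newtons: 8

```text
time_s: 10.45
eef_pos: [0.6744, -0.1379, 0.0167]
ee_rot: [0.696, 0.718, 0.0, -0.0]
contact_force: [0.4, -0.5, -0.7]
opening: 0.0293
```

Call:
jog_arm:
  series:
    - {"claw": 1, "tx": 0, "ty": 0, "tz": 0, "rx": 0, "ry": 0, "rz": 0}
    - {"claw": 1, "tx": 0, "ty": 0, "tz": 0, "rx": 0, "ry": 0, "rz": 0}
    - {"claw": 1, "tx": 0, "ty": 0, "tz": 0, "rx": 0, "ry": 0, "rz": 0}
    - {"claw": 1, "tx": 0, "ty": 0, "tz": 0, "rx": 0, "ry": 0, "rz": 0}
    - {"claw": 1, "tx": 0, "ty": 0, "tz": 0, "rx": 0, "ry": 0, "rz": 0}

```text
time_s: 10.95
eef_pos: [0.6744, -0.1379, 0.0167]
ee_rot: [0.696, 0.718, 0.0, 0.0]
contact_force: [-0.2, -0.1, -0.1]
opening: 0.0251
```

Call:
jog_arm:
  series:
    - {"claw": 1, "tx": 0, "ty": 0, "tz": -1, "rx": 0, "ry": 0, "rz": 0}
    - {"claw": 1, "tx": 0, "ty": 0, "tz": -3, "rx": 0, "ry": 0, "rz": 0}
    - {"claw": 1, "tx": 0, "ty": 0, "tz": -4, "rx": 0, "ry": 0, "rz": 0}
    - {"claw": 1, "tx": 0, "ty": 0, "tz": -3.3, "rx": 0, "ry": 0, "rz": 0}
    - {"claw": 1, "tx": 0, "ty": 0, "tz": 0, "rx": 0, "ry": 0, "rz": 0}

```text
time_s: 11.45
eef_pos: [0.6773, -0.1393, 0.1359]
ee_rot: [0.696, 0.718, 0.002, 0.004]
contact_force: [0.2, -0.6, 0.3]
opening: 0.0248
```

Call:
jog_arm:
  series:
    - {"claw": 1, "tx": 2.4, "ty": -3.4, "tz": 0, "rx": 0, "ry": 0, "rz": 0}
    - {"claw": 1, "tx": 2.4, "ty": -3.4, "tz": 0, "rx": 0, "ry": 0, "rz": 0}
    - {"claw": 1, "tx": 2.4, "ty": -3.4, "tz": 0, "rx": 0, "ry": 0, "rz": 0}
    - {"claw": 1, "tx": 2.5, "ty": -3.5, "tz": 0, "rx": 0, "ry": 0, "rz": 0}
    - {"claw": 1, "tx": 2.5, "ty": -3.5, "tz": 0, "rx": 0, "ry": 0, "rz": 0}

```text
time_s: 11.95
eef_pos: [0.4971, -0.0206, 0.1298]
ee_rot: [0.696, 0.718, 0.0, -0.0]
contact_force: [0.8, 0.5, 0.0]
opening: 0.025
```

Call:
jog_arm:
  series:
    - {"claw": 1, "tx": 0, "ty": 0, "tz": 2, "rx": 0, "ry": 0, "rz": 0}
    - {"claw": 1, "tx": 0, "ty": 0, "tz": 2, "rx": 0, "ry": 0, "rz": 0}
    - {"claw": 1, "tx": 0, "ty": 0, "tz": 1, "rx": 0, "ry": 0, "rz": 0}
    - {"claw": 1, "tx": 0, "ty": 0, "tz": 0, "rx": 0, "ry": 0, "rz": 0}
    - {"claw": 1, "tx": 0, "ty": 0, "tz": 0, "rx": 0, "ry": 0, "rz": 0}

```text
time_s: 12.45
eef_pos: [0.4989, -0.0219, 0.0801]
ee_rot: [0.696, 0.718, -0.0, 0.0]
contact_force: [0.4, 0.2, -0.2]
opening: 0.0252
```

```bash
python3 -c "
from h import *
st();rowsto(.4975,-.0211,.0492,2,5,1);snap('wrist','w6')
"
```

```text
12.45 [-0.49  0.46  0.57  2.07 -0.38  0.71  0.36] [ 0.4  0.2 -0.2] 0.02521034788202196
at [ 0.4989 -0.0219  0.0801] th 1.78 tilt 0.0003 step mm 6.18507426664309 rad 0.000753063482182055
[{"claw":1,"tx":0.02,"ty":-0.03,"tz":0.62,"rx":0.000,"ry":0.000,"rz":-0.001},{"claw":1,"tx":0.02,"ty":-0.03,"tz":0.62,"rx":0.000,"ry":0.000,"rz":-0.001},{"claw":1,"tx":0.02,"ty":-0.03,"tz":0.62,"rx":0.000,"ry":0.000,"rz":-0.001},{"claw":1,"tx":0.02,"ty":-0.03,"tz":0.62,"rx":0.000,"ry":0.000,"rz":-0.001},{"claw":1,"tx":0.02,"ty":-0.03,"tz":0.62,"rx":0.000,"ry":0.000,"rz":-0.001}]
```

View pics/w6.png

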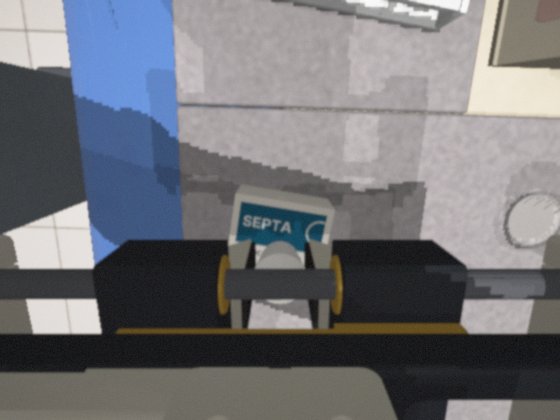

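The wrist view shows the stopper at (280,265), upright and held over the carton. Lowering about 31 mm.

Call:
jog_arm:
  series:
    - {"claw": 1, "tx": 0.1, "ty": -0.1, "tz": 1.2, "rx": 0, "ry": 0, "rz": 0}
    - {"claw": 1, "tx": 0, "ty": 0, "tz": 1, "rx": 0, "ry": 0, "rz": 0}
    - {"claw": 1, "tx": 0, "ty": 0, "tz": 0.5, "rx": 0, "ry": 0, "rz": 0}
    - {"claw": 1, "tx": 0, "ty": 0, "tz": 0.4, "rx": 0, "ry": 0, "rz": 0}
    - {"claw": 1, "tx": 0, "ty": 0, "tz": 0, "rx": 0, "ry": 0, "rz": 0}

```text
time_s: 13.0
eef_pos: [0.4974, -0.0206, 0.0482]
ee_rot: [0.696, 0.718, -0.0, -0.0]
contact_force: [0.5, 0.4, -0.0]
opening: 0.0251
```

Call:
jog_arm:
  series:
    - {"claw": 1, "tx": 0, "ty": 0, "tz": 0, "rx": 0, "ry": 0, "rz": 0}
    - {"claw": 1, "tx": 0, "ty": 0, "tz": 0, "rx": 0, "ry": 0, "rz": 0}
    - {"claw": 0.4, "tx": 0, "ty": 0, "tz": 0, "rx": 0, "ry": 0, "rz": 0}
    - {"claw": 0.2, "tx": 0, "ty": 0, "tz": 0, "rx": 0, "ry": 0, "rz": 0}
    - {"claw": 0, "tx": 0, "ty": 0, "tz": 0, "rx": 0, "ry": 0, "rz": 0}

```text
time_s: 13.5
eef_pos: [0.4977, -0.0204, 0.0488]
ee_rot: [0.696, 0.718, 0.0, 0.0]
contact_force: [-0.1, -0.3, 0.1]
opening: 0.0394
```

Call:
jog_arm:
  series:
    - {"claw": -0.2, "tx": 0, "ty": 0, "tz": 0, "rx": 0, "ry": 0, "rz": 0}
    - {"claw": -0.2, "tx": 0, "ty": 0, "tz": -2, "rx": 0, "ry": 0, "rz": 0}
    - {"claw": -0.2, "tx": 0, "ty": 0, "tz": -4, "rx": 0, "ry": 0, "rz": 0}
    - {"claw": -0.2, "tx": 0, "ty": 0, "tz": -4, "rx": 0, "ry": 0, "rz": 0}
    - {"claw": -0.2, "tx": 0, "ty": 0, "tz": 0, "rx": 0, "ry": 0, "rz": 0}

```text
time_s: 14.0
eef_pos: [0.5004, -0.0208, 0.1531]
ee_rot: [0.696, 0.718, 0.003, 0.002]
contact_force: [0.5, -0.6, 0.0]
opening: 0.055
```

Call:
jog_arm:
  series:
    - {"claw": -0.2, "tx": 0, "ty": 0, "tz": 0, "rx": 0, "ry": 0, "rz": 0}
    - {"claw": -0.2, "tx": 0, "ty": 0, "tz": 0, "rx": 0, "ry": 0, "rz": 0}
    - {"claw": -0.2, "tx": 0, "ty": 0, "tz": 0, "rx": 0, "ry": 0, "rz": 0}
    - {"claw": -0.2, "tx": 0, "ty": 0, "tz": 0, "rx": 0, "ry": 0, "rz": 0}
    - {"claw": -0.2, "tx": 0, "ty": 0, "tz": 0, "rx": 0, "ry": 0, "rz": 0}

```text
time_s: 14.5
eef_pos: [0.4973, -0.0205, 0.1481]
ee_rot: [0.696, 0.718, -0.001, -0.0]
contact_force: [-0.5, 0.3, -0.9]
opening: 0.0551
```

```bash
python3 -c "
from h import *
st();snap('wrist','w7')
C=cloud('w7')
def b(z0,z1):
    m=(C[...,2]>z0)&(C[...,2]<z1)&(C[...,0]>.43)&(C[...,0]<.56)&(C[...,1]<.04)&(C[...,1]>-.09);P=C[m];print(len(P),cv2.minAreaRect((P[:,:2]*1000).astype(np.float32)))
b(.064,.076);b(.038,.05)
rowsto(.681,-.0138,.16,108,12,-.3)
"
```

```text
14.5 [-0.57  0.36  0.65  2.01 -0.28  0.86  0.27] [-0.5  0.3 -0.9] 0.05509008422334754
860 ((497.0086364746094, -20.43044662475586), (24.20768928527832, 24.481361389160156), 1.79917573928833)
3107 ((498.05767822265625, -20.561128616333008), (45.3763542175293, 62.04719924926758), 81.95054626464844)
at [ 0.4974 -0.0206  0.1483] th 1.81 tilt 0.0009 step mm 15.344165484596092 rad 0.15444036568969058
[{"claw":-0.3,"tx":0.01,"ty":1.53,"tz":-0.10,"rx":-0.000,"ry":-0.000,"rz":-0.154},{"claw":-0.3,"tx":-0.23,"ty":1.51,"tz":-0.10,"rx":-0.000,"ry":-0.000,"rz":-0.154},{"claw":-0.3,"tx":-0.46,"ty":1.46,"tz":-0.10,"rx":-0.000,"ry":-0.000,"rz":-0.154},{"claw":-0.3,"tx":-0.68,"ty":1.37,"tz":-0.10,"rx":-0.000,"ry":-0.000,"rz":-0.154},{"claw":-0.3,"tx":-0.88,"ty":1.25,"tz":-0.10,"rx":-0.000,"ry":-0.000,"rz":-0.154}]
[{"claw":-0.3,"tx":-1.06,"ty":1.10,"tz":-0.10,"rx":-0.000,"ry":-0.000,"rz":-0.154},{"claw":-0.3,"tx":-1.22,"ty":0.93,"tz":-0.10,"rx":-0.000,"ry":-0.000,"rz":-0.154},{"claw":-0.3,"tx":-1.35,"ty":0.73,"tz":-0.10,"rx":-0.000,"ry":-0.000,"rz":-0.154},{"claw":-0.3,"tx":-1.44,"ty":0.51,"tz":-0.10,"rx":-0.000,"ry":-0.000,"rz":-0.154},{"claw":-0.3,"tx":-1.50,"ty":0.28,"tz":-0.10,"rx":-0.000,"ry":-0.000,"rz":-0.154}]
[{"claw":-0.3,"tx":-1.53,"ty":0.05,"tz":-0.10,"rx":-0.000,"ry":-0.000,"rz":-0.154},{"claw":-0.3,"tx":-1.52,"ty":-0.19,"tz":-0.10,"rx":-0.000,"ry":-0.000,"rz":-0.154}]
```

View pics/w7.png

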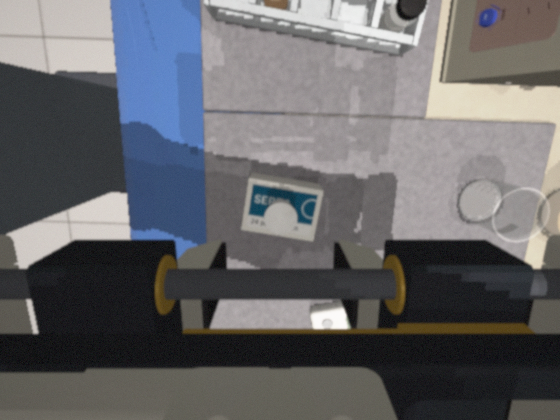

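Stopper is within 1.1 mm of the carton's middle. Next the beaker, with the jaws at about 12° from x so they clear the big beaker.

```bash
python3 -c "
from h import *
print('titr corner',atz('w7',443,80,.03),pt('w7',450,60),pt('w7',470,60))
C=cloud('side0');m=(C[...,2]>.085)&(C[...,2]<.12)&(C[...,0]>.6)&(C[...,0]<.9)&(C[...,1]<.2);print(np.percentile(C[m][:,1],[0,1,3,5,10]))
rowsto(.681,-.0138,.15,12,5,-.2)
"
```

```text
titr corner [0.6221994  0.08532519 0.03      ] [0.62710099 0.10070091 0.02631247] [0.63553476 0.09851873 0.04013566]
[-2.22212927 -2.19699094 -0.37414363 -0.37207269 -0.36988025]
at [ 0.4974 -0.0206  0.1483] th 1.81 tilt 0.0009 step mm 36.75305460284234 rad 0.035554078890339534
[{"claw":-0.2,"tx":0.02,"ty":3.68,"tz":-0.04,"rx":-0.000,"ry":0.000,"rz":-0.036},{"claw":-0.2,"tx":-0.11,"ty":3.67,"tz":-0.04,"rx":-0.000,"ry":0.000,"rz":-0.036},{"claw":-0.2,"tx":-0.24,"ty":3.67,"tz":-0.04,"rx":-0.000,"ry":0.000,"rz":-0.036},{"claw":-0.2,"tx":-0.37,"ty":3.66,"tz":-0.04,"rx":-0.000,"ry":0.000,"rz":-0.036},{"claw":-0.2,"tx":-0.50,"ty":3.64,"tz":-0.03,"rx":-0.000,"ry":0.000,"rz":-0.036}]
```

Call:
jog_arm:
  series:
    - {"claw": -0.35, "tx": 0, "ty": 3.7, "tz": 0, "rx": 0, "ry": 0, "rz": -0.036}
    - {"claw": -0.35, "tx": -0.1, "ty": 3.7, "tz": 0, "rx": 0, "ry": 0, "rz": -0.036}
    - {"claw": -0.35, "tx": -0.25, "ty": 3.7, "tz": 0, "rx": 0, "ry": 0, "rz": -0.036}
    - {"claw": -0.35, "tx": -0.35, "ty": 3.65, "tz": 0, "rx": 0, "ry": 0, "rz": -0.036}
    - {"claw": -0.35, "tx": -0.5, "ty": 3.65, "tz": 0, "rx": 0, "ry": 0, "rz": -0.036}

```text
time_s: 15.05
eef_pos: [0.6833, -0.0131, 0.1482]
ee_rot: [0.628, 0.778, -0.0, -0.0]
contact_force: [0.2, -0.6, 0.3]
opening: 0.0616
```

Call:
jog_arm:
  series:
    - {"claw": -0.35, "tx": 0, "ty": 0, "tz": 0, "rx": 0, "ry": 0, "rz": 0}
    - {"claw": -0.35, "tx": 0, "ty": 0, "tz": 0, "rx": 0, "ry": 0, "rz": 0}
    - {"claw": -0.35, "tx": 0, "ty": 0, "tz": 0, "rx": 0, "ry": 0, "rz": 0}
    - {"claw": -0.35, "tx": 0, "ty": 0, "tz": 0, "rx": 0, "ry": 0, "rz": 0}
    - {"claw": -0.35, "tx": 0, "ty": 0, "tz": 0, "rx": 0, "ry": 0, "rz": 0}

```text
time_s: 15.55
eef_pos: [0.6815, -0.0132, 0.1491]
ee_rot: [0.628, 0.778, 0.0, -0.0]
contact_force: [0.5, -0.6, -0.9]
opening: 0.0614
```

```bash
python3 -c "
from h import *
st();p,d,i=snap('wrist','w8');cv2.imwrite('pics/c8.png',cv2.resize(p[110:260,190:390],None,fx=4,fy=4,interpolation=cv2.INTER_CUBIC))
rowsto(.681,-.0138,.028,12,5,-.35)
"
```

```text
15.55 [-0.4   0.64  0.56  1.54 -0.37  1.07  0.46] [ 0.5 -0.6 -0.9] 0.06144914241469239
at [ 0.6816 -0.0132  0.1491] th 12.13 tilt 0.0004 step mm 24.22123008104816 rad 0.0004756079206168514
[{"claw":-0.35,"tx":-0.01,"ty":-0.02,"tz":2.42,"rx":0.000,"ry":-0.000,"rz":0.000},{"claw":-0.35,"tx":-0.01,"ty":-0.02,"tz":2.42,"rx":0.000,"ry":-0.000,"rz":0.000},{"claw":-0.35,"tx":-0.01,"ty":-0.02,"tz":2.42,"rx":0.000,"ry":-0.000,"rz":0.000},{"claw":-0.35,"tx":-0.01,"ty":-0.02,"tz":2.42,"rx":0.000,"ry":-0.000,"rz":0.000},{"claw":-0.35,"tx":-0.01,"ty":-0.02,"tz":2.42,"rx":0.000,"ry":-0.000,"rz":0.000}]
```

View pics/c8.png

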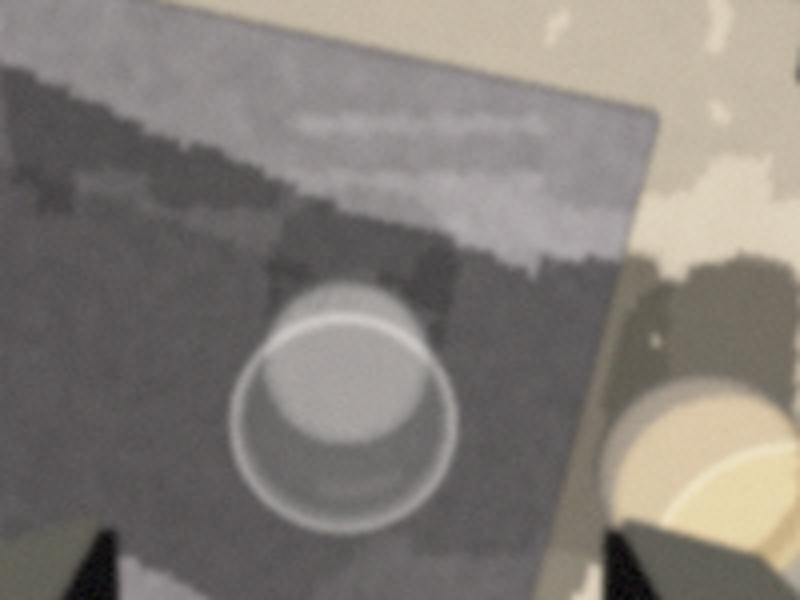

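View pics/w8.png

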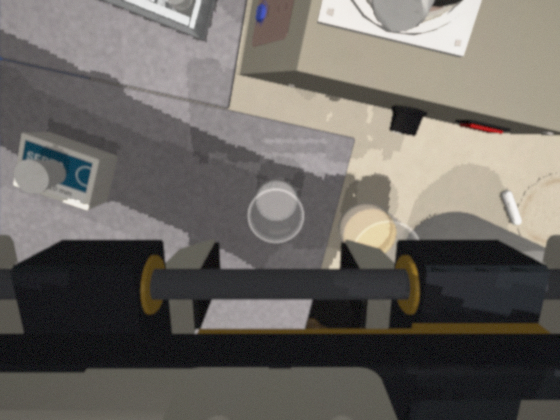

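```bash
python3 -c "
from h import *
print(atz('w8',275.6,214.9,.068),atz('w8',276.2,200.3,.012),'bb',atz('w8',366,228,.002), atz('w8',341,223,.002))
s=observe();s['eef_pos'];
"
```

```text
[ 0.6777784  -0.01206898  0.068     ] [ 0.67796536 -0.01346053  0.012     ] bb [ 0.7696377  -0.02441368  0.002     ] [ 0.74451711 -0.02460272  0.002     ]
```

Call:
jog_arm:
  series:
    - {"claw": -0.35, "tx": 0.05, "ty": -0.35, "tz": 2.5, "rx": 0, "ry": 0, "rz": 0}
    - {"claw": -0.35, "tx": 0, "ty": 0, "tz": 2.5, "rx": 0, "ry": 0, "rz": 0}
    - {"claw": -0.35, "tx": 0, "ty": 0, "tz": 2.5, "rx": 0, "ry": 0, "rz": 0}
    - {"claw": -0.35, "tx": 0, "ty": 0, "tz": 2.5, "rx": 0, "ry": 0, "rz": 0}
    - {"claw": -0.35, "tx": 0, "ty": 0, "tz": 2.1, "rx": 0, "ry": 0, "rz": 0}

```text
time_s: 16.1
eef_pos: [0.678, -0.0133, 0.0267]
ee_rot: [0.628, 0.778, -0.0, -0.0]
contact_force: [0.3, 0.8, 0.1]
opening: 0.0621
```

Call:
jog_arm:
  series:
    - {"claw": -0.35, "tx": 0, "ty": 0, "tz": 0, "rx": 0, "ry": 0, "rz": 0}
    - {"claw": -0.35, "tx": 0, "ty": 0, "tz": 0, "rx": 0, "ry": 0, "rz": 0}
    - {"claw": -0.1, "tx": 0, "ty": 0, "tz": 0, "rx": 0, "ry": 0, "rz": 0}
    - {"claw": 0.1, "tx": 0, "ty": 0, "tz": 0, "rx": 0, "ry": 0, "rz": 0}
    - {"claw": 0.3, "tx": 0, "ty": 0, "tz": 0, "rx": 0, "ry": 0, "rz": 0}
  newtons: 6

```text
time_s: 16.6
eef_pos: [0.6791, -0.0135, 0.0288]
ee_rot: [0.628, 0.778, 0.001, 0.001]
contact_force: [-0.6, -0.4, 0.1]
opening: 0.0421
```

Call:
jog_arm:
  series:
    - {"claw": 0.5, "tx": 0, "ty": 0, "tz": 0, "rx": 0, "ry": 0, "rz": 0}
    - {"claw": 1, "tx": 0, "ty": 0, "tz": 0, "rx": 0, "ry": 0, "rz": 0}
    - {"claw": 1, "tx": 0, "ty": 0, "tz": 0, "rx": 0, "ry": 0, "rz": 0}
    - {"claw": 1, "tx": 0, "ty": 0, "tz": 0, "rx": 0, "ry": 0, "rz": 0}
    - {"claw": 1, "tx": 0, "ty": 0, "tz": 0, "rx": 0, "ry": 0, "rz": 0}

```text
time_s: 17.1
eef_pos: [0.679, -0.0136, 0.0286]
ee_rot: [0.628, 0.778, 0.0, 0.0]
contact_force: [-1.4, 0.8, 6.7]
opening: 0.042
```

```bash
python3 -c "
from h import *
st();s=observe();P=s['eef_pos'];rowsto(.55,.05,.16,2,5,1);s['eef_pos']=[.55,.05,.16];rowsto(.5318,.2302,.16,-8,5,1,s)
"
```

```text
17.1 [-0.36  0.76  0.49  1.64 -0.44  0.85  0.52] [-1.4  0.8  6.7] 0.04197474514626253
at [ 0.679  -0.0136  0.0286] th 12.14 tilt 0.0011 step mm 38.95885357892199 rad 0.03539441932925033
[{"claw":1,"tx":1.79,"ty":-2.25,"tz":-2.63,"rx":0.000,"ry":-0.000,"rz":0.035},{"claw":1,"tx":1.70,"ty":-2.31,"tz":-2.63,"rx":0.000,"ry":-0.000,"rz":0.035},{"claw":1,"tx":1.62,"ty":-2.37,"tz":-2.63,"rx":0.000,"ry":-0.000,"rz":0.035},{"claw":1,"tx":1.54,"ty":-2.43,"tz":-2.63,"rx":0.000,"ry":-0.000,"rz":0.035},{"claw":1,"tx":1.45,"ty":-2.48,"tz":-2.63,"rx":0.000,"ry":-0.000,"rz":0.035}]
at [0.55 0.05 0.16] th 12.14 tilt 0.0011 step mm 36.22335158430263 rad 0.0703006536351724
[{"claw":1,"tx":3.60,"ty":0.40,"tz":0.00,"rx":0.000,"ry":-0.000,"rz":0.070},{"claw":1,"tx":3.62,"ty":0.15,"tz":0.00,"rx":0.000,"ry":-0.000,"rz":0.070},{"claw":1,"tx":3.62,"ty":-0.11,"tz":0.00,"rx":0.000,"ry":-0.000,"rz":0.070},{"claw":1,"tx":3.60,"ty":-0.36,"tz":0.00,"rx":0.000,"ry":-0.000,"rz":0.070},{"claw":1,"tx":3.57,"ty":-0.61,"tz":-0.00,"rx":0.000,"ry":-0.000,"rz":0.070}]
```

Beaker gripped, 42 mm opening. Lifting straight up, then checking the grip.

Call:
jog_arm:
  series:
    - {"claw": 1, "tx": 0, "ty": 0, "tz": -1, "rx": 0, "ry": 0, "rz": 0}
    - {"claw": 1, "tx": 0, "ty": 0, "tz": -3, "rx": 0, "ry": 0, "rz": 0}
    - {"claw": 1, "tx": 0, "ty": 0, "tz": -4, "rx": 0, "ry": 0, "rz": 0}
    - {"claw": 1, "tx": 0, "ty": 0, "tz": -4, "rx": 0, "ry": 0, "rz": 0}
    - {"claw": 1, "tx": 0, "ty": 0, "tz": -1, "rx": 0, "ry": 0, "rz": 0}

```text
time_s: 17.6
eef_pos: [0.6809, -0.0143, 0.1633]
ee_rot: [0.629, 0.778, 0.002, 0.003]
contact_force: [0.7, -0.9, -1.0]
opening: 0.0421
```

```bash
python3 -c "
from h import *
st();snap('wrist','w9');snap('side','s9');s=observe();s['eef_pos']=[.679,-.0136,.1586];rowsto(.5318,.2302,.16,-8,10,1,s)
"
```

```text
17.6 [-0.4   0.62  0.56  1.54 -0.36  1.08  0.46] [ 0.7 -0.9 -1. ] 0.042091866128931864
at [ 0.679  -0.0136  0.1586] th 12.14 tilt 0.004 step mm 28.47950842272387 rad 0.03515334438955957
[{"claw":1,"tx":2.69,"ty":-0.93,"tz":-0.02,"rx":0.000,"ry":-0.000,"rz":0.035},{"claw":1,"tx":2.66,"ty":-1.02,"tz":-0.02,"rx":0.000,"ry":-0.000,"rz":0.035},{"claw":1,"tx":2.62,"ty":-1.11,"tz":-0.02,"rx":0.000,"ry":-0.000,"rz":0.035},{"claw":1,"tx":2.58,"ty":-1.20,"tz":-0.02,"rx":0.000,"ry":-0.000,"rz":0.035},{"claw":1,"tx":2.54,"ty":-1.29,"tz":-0.02,"rx":0.000,"ry":-0.000,"rz":0.035}]
[{"claw":1,"tx":2.49,"ty":-1.38,"tz":-0.02,"rx":0.000,"ry":-0.000,"rz":0.035},{"claw":1,"tx":2.44,"ty":-1.47,"tz":-0.02,"rx":0.000,"ry":-0.000,"rz":0.035},{"claw":1,"tx":2.39,"ty":-1.55,"tz":-0.02,"rx":0.000,"ry":-0.000,"rz":0.035},{"claw":1,"tx":2.33,"ty":-1.64,"tz":-0.02,"rx":0.000,"ry":-0.000,"rz":0.035},{"claw":1,"tx":2.27,"ty":-1.72,"tz":-0.01,"rx":0.000,"ry":-0.000,"rz":0.035}]
```

View pics/w9.png

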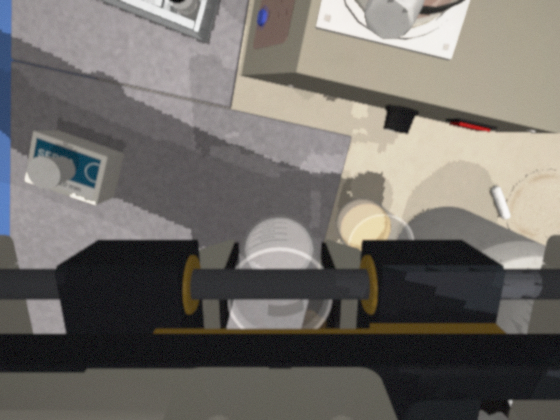

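View pics/s9.png

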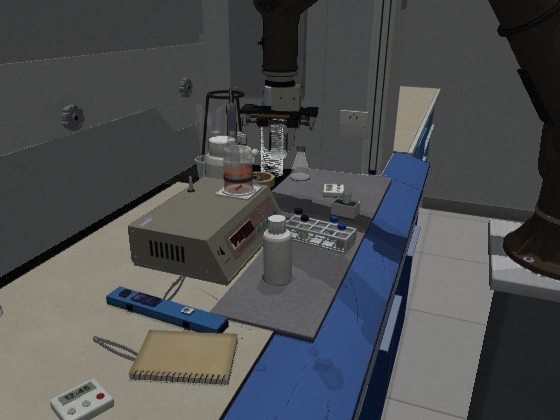

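Beaker hangs upright between the fingers at (280,275). I'll move back in x first so the gripper clears the glass cell, then go left.

Call:
jog_arm:
  series:
    - {"claw": 1, "tx": 0.63, "ty": -2.9, "tz": 0, "rx": 0, "ry": 0, "rz": 0}
    - {"claw": 1, "tx": 0.63, "ty": -2.9, "tz": 0, "rx": 0, "ry": 0, "rz": 0}
    - {"claw": 1, "tx": 0.63, "ty": -2.9, "tz": 0, "rx": 0, "ry": 0, "rz": 0}
    - {"claw": 1, "tx": 0.63, "ty": -2.9, "tz": 0, "rx": 0, "ry": 0, "rz": 0}
    - {"claw": 1, "tx": 0.63, "ty": -2.9, "tz": 0, "rx": 0, "ry": 0, "rz": 0}

```text
time_s: 18.2
eef_pos: [0.5277, -0.013, 0.1561]
ee_rot: [0.628, 0.778, -0.001, -0.001]
contact_force: [-0.2, 0.7, -0.1]
opening: 0.0421
```

```bash
python3 -c "
from h import *
st();rowsto(.5318,.2302,.16,-8,10,1)
"
```

```text
18.2 [-0.53  0.39  0.6   1.93 -0.28  0.91  0.43] [-0.2  0.7 -0.1] 0.042132898548393576
at [ 0.5277 -0.013   0.1561] th 12.16 tilt 0.0028 step mm 24.33019971063669 rad 0.03519245333874961
[{"claw":1,"tx":2.37,"ty":0.55,"tz":-0.04,"rx":-0.000,"ry":0.000,"rz":0.035},{"claw":1,"tx":2.39,"ty":0.47,"tz":-0.04,"rx":-0.000,"ry":0.000,"rz":0.035},{"claw":1,"tx":2.40,"ty":0.38,"tz":-0.04,"rx":-0.000,"ry":0.000,"rz":0.035},{"claw":1,"tx":2.41,"ty":0.30,"tz":-0.04,"rx":-0.000,"ry":0.000,"rz":0.035},{"claw":1,"tx":2.42,"ty":0.21,"tz":-0.04,"rx":-0.000,"ry":0.000,"rz":0.035}]
[{"claw":1,"tx":2.43,"ty":0.13,"tz":-0.04,"rx":-0.000,"ry":0.000,"rz":0.035},{"claw":1,"tx":2.43,"ty":0.04,"tz":-0.04,"rx":-0.000,"ry":0.000,"rz":0.035},{"claw":1,"tx":2.43,"ty":-0.04,"tz":-0.04,"rx":-0.000,"ry":0.000,"rz":0.035},{"claw":1,"tx":2.43,"ty":-0.13,"tz":-0.04,"rx":-0.000,"ry":0.000,"rz":0.035},{"claw":1,"tx":2.42,"ty":-0.21,"tz":-0.04,"rx":-0.000,"ry":0.000,"rz":0.035}]
```

Call:
jog_arm:
  series:
    - {"claw": 1, "tx": 2.4, "ty": 0.55, "tz": 0, "rx": 0, "ry": 0, "rz": 0.035}
    - {"claw": 1, "tx": 2.4, "ty": 0.45, "tz": 0, "rx": 0, "ry": 0, "rz": 0.035}
    - {"claw": 1, "tx": 2.4, "ty": 0.4, "tz": 0, "rx": 0, "ry": 0, "rz": 0.035}
    - {"claw": 1, "tx": 2.4, "ty": 0.3, "tz": 0, "rx": 0, "ry": 0, "rz": 0.035}
    - {"claw": 1, "tx": 2.4, "ty": 0.2, "tz": 0, "rx": 0, "ry": 0, "rz": 0.035}

```text
time_s: 18.7
eef_pos: [0.5307, 0.1093, 0.1563]
ee_rot: [0.694, 0.72, -0.001, -0.001]
contact_force: [0.7, 0.4, -0.9]
opening: 0.0417
```

Call:
jog_arm:
  series:
    - {"claw": 1, "tx": 2.4, "ty": 0.15, "tz": 0, "rx": 0, "ry": 0, "rz": 0.035}
    - {"claw": 1, "tx": 2.4, "ty": 0, "tz": 0, "rx": 0, "ry": 0, "rz": 0.035}
    - {"claw": 1, "tx": 2.4, "ty": 0, "tz": 0, "rx": 0, "ry": 0, "rz": 0.035}
    - {"claw": 1, "tx": 2.4, "ty": -0.1, "tz": 0, "rx": 0, "ry": 0, "rz": 0.035}
    - {"claw": 1, "tx": 2.4, "ty": -0.2, "tz": 0, "rx": 0, "ry": 0, "rz": 0.035}

```text
time_s: 19.2
eef_pos: [0.5332, 0.2292, 0.1561]
ee_rot: [0.755, 0.656, -0.001, -0.0]
contact_force: [0.5, -0.4, -0.9]
opening: 0.0418
```

Call:
jog_arm:
  series:
    - {"claw": 1, "tx": 0, "ty": 0, "tz": 3, "rx": 0, "ry": 0, "rz": 0}
    - {"claw": 1, "tx": 0, "ty": 0, "tz": 3, "rx": 0, "ry": 0, "rz": 0}
    - {"claw": 1, "tx": 0, "ty": 0, "tz": 2, "rx": 0, "ry": 0, "rz": 0}
    - {"claw": 1, "tx": 0, "ty": 0, "tz": 0, "rx": 0, "ry": 0, "rz": 0}
    - {"claw": 1, "tx": 0, "ty": 0, "tz": 0, "rx": 0, "ry": 0, "rz": 0}

```text
time_s: 19.7
eef_pos: [0.5338, 0.228, 0.0771]
ee_rot: [0.754, 0.657, -0.001, -0.0]
contact_force: [0.8, 0.6, -0.7]
opening: 0.0419
```

```bash
python3 -c "
from h import *
st();rowsto(.5318,.2302,.0286,-8,5,1);snap('wrist','w10')
C=cloud('w10')
m=(C[...,2]>.03)&(C[...,2]<.052)&(C[...,0]>.42)&(C[...,0]<.63)&(C[...,1]<.2)&(C[...,1]>.09);P=C[m];print(len(P),cv2.minAreaRect((P[:,:2]*1000).astype(np.float32)))
"
```

```text
19.7 [-0.9   0.58  0.59  1.88 -0.43  0.81 -0.22] [ 0.8  0.6 -0.7] 0.04193138541785014
at [0.5338 0.228  0.0771] th -7.93 tilt 0.0022 step mm 9.719117746139384 rad 0.0005049172745281663
[{"claw":1,"tx":0.04,"ty":-0.04,"tz":0.97,"rx":-0.000,"ry":0.000,"rz":0.000},{"claw":1,"tx":0.04,"ty":-0.04,"tz":0.97,"rx":-0.000,"ry":0.000,"rz":0.000},{"claw":1,"tx":0.04,"ty":-0.04,"tz":0.97,"rx":-0.000,"ry":0.000,"rz":0.000},{"claw":1,"tx":0.04,"ty":-0.04,"tz":0.97,"rx":-0.000,"ry":0.000,"rz":0.000},{"claw":1,"tx":0.04,"ty":-0.05,"tz":0.97,"rx":-0.000,"ry":0.000,"rz":0.000}]
87 ((527.2822265625, 177.22373962402344), (7.945446968078613, 66.57156372070312), 77.80677795410156)
```

View pics/w10.png

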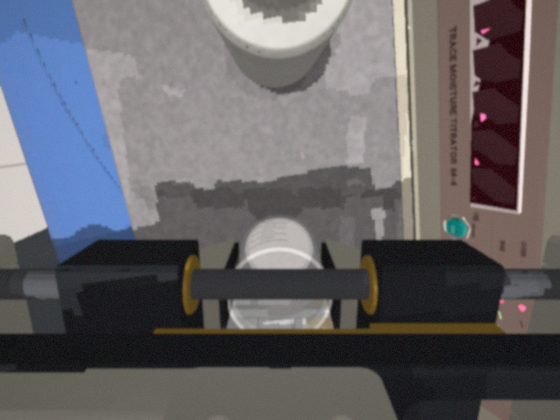

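Call:
jog_arm:
  series:
    - {"claw": 1, "tx": 0.2, "ty": -0.15, "tz": 1.5, "rx": 0, "ry": 0, "rz": 0}
    - {"claw": 1, "tx": 0, "ty": 0, "tz": 1.5, "rx": 0, "ry": 0, "rz": 0}
    - {"claw": 1, "tx": 0, "ty": 0, "tz": 1, "rx": 0, "ry": 0, "rz": 0}
    - {"claw": 1, "tx": 0, "ty": 0, "tz": 0.5, "rx": 0, "ry": 0, "rz": 0}
    - {"claw": 1, "tx": 0, "ty": 0, "tz": 0.3, "rx": 0, "ry": 0, "rz": 0}

```text
time_s: 20.25
eef_pos: [0.533, 0.2304, 0.029]
ee_rot: [0.754, 0.657, -0.0, -0.0]
contact_force: [0.2, -0.6, -0.6]
opening: 0.0416
```

Call:
jog_arm:
  series:
    - {"claw": 1, "tx": 0, "ty": 0, "tz": 0, "rx": 0, "ry": 0, "rz": 0}
    - {"claw": 1, "tx": 0, "ty": 0, "tz": 0, "rx": 0, "ry": 0, "rz": 0}
    - {"claw": 0, "tx": 0, "ty": 0, "tz": 0, "rx": 0, "ry": 0, "rz": 0}
    - {"claw": -0.2, "tx": 0, "ty": 0, "tz": 0, "rx": 0, "ry": 0, "rz": 0}
    - {"claw": -0.35, "tx": 0, "ty": 0, "tz": 0, "rx": 0, "ry": 0, "rz": 0}

```text
time_s: 20.75
eef_pos: [0.5334, 0.2308, 0.03]
ee_rot: [0.754, 0.657, 0.0, 0.0]
contact_force: [0.6, -0.2, -0.6]
opening: 0.0575
```

Call:
jog_arm:
  series:
    - {"claw": -0.4, "tx": 0, "ty": 0, "tz": 0, "rx": 0, "ry": 0, "rz": 0}
    - {"claw": -0.4, "tx": 0, "ty": 0, "tz": -2, "rx": 0, "ry": 0, "rz": 0}
    - {"claw": -0.4, "tx": 0, "ty": 0, "tz": -4, "rx": 0, "ry": 0, "rz": 0}
    - {"claw": -0.4, "tx": 0, "ty": 0, "tz": -4, "rx": 0, "ry": 0, "rz": 0}
    - {"claw": -0.4, "tx": 0, "ty": 0, "tz": -4, "rx": 0, "ry": 0, "rz": 0}

```text
time_s: 21.25
eef_pos: [0.533, 0.2304, 0.1712]
ee_rot: [0.754, 0.657, -0.0, 0.0]
contact_force: [-0.3, -0.4, 0.2]
opening: 0.0645
```

Call:
jog_arm:
  series:
    - {"claw": -0.8, "tx": 0, "ty": 0, "tz": -2, "rx": 0, "ry": 0, "rz": 0}
    - {"claw": -0.8, "tx": 0, "ty": 0, "tz": 0, "rx": 0, "ry": 0, "rz": 0}
    - {"claw": -0.8, "tx": 0, "ty": 0, "tz": 0, "rx": 0, "ry": 0, "rz": 0}
    - {"claw": -0.8, "tx": 0, "ty": 0, "tz": 0, "rx": 0, "ry": 0, "rz": 0}
    - {"claw": -0.8, "tx": 0, "ty": 0, "tz": 0, "rx": 0, "ry": 0, "rz": 0}

```text
time_s: 21.75
eef_pos: [0.5325, 0.2305, 0.1885]
ee_rot: [0.754, 0.657, -0.001, -0.0]
contact_force: [-0.5, -0.1, -0.3]
opening: 0.0827
```

```bash
python3 -c "
from h import *
st();snap('wrist','w11')
C=cloud('w11')
m=(C[...,2]>.138)&(C[...,2]<.152)&(C[...,1]>.3);P=C[m];print(len(P),cv2.minAreaRect((P[:,:2]*1000).astype(np.float32)))
rowsto(.5495,.3445,.2,-8,5,-.8)
"
```

```text
21.75 [-0.98  0.45  0.68  1.77 -0.32  1.03 -0.32] [-0.5 -0.1 -0.3] 0.08269291644847801
3172 ((549.6255493164062, 345.6207580566406), (33.879638671875, 34.07438659667969), 6.125362873077393)
at [0.5327 0.2304 0.1887] th -7.92 tilt 0.0019 step mm 23.16938223545819 rad 0.00047165060597606815
[{"claw":-0.8,"tx":2.31,"ty":0.02,"tz":-0.23,"rx":-0.000,"ry":0.000,"rz":0.000},{"claw":-0.8,"tx":2.31,"ty":0.02,"tz":-0.23,"rx":-0.000,"ry":0.000,"rz":0.000},{"claw":-0.8,"tx":2.31,"ty":0.02,"tz":-0.23,"rx":-0.000,"ry":0.000,"rz":0.000},{"claw":-0.8,"tx":2.31,"ty":0.02,"tz":-0.23,"rx":-0.000,"ry":0.000,"rz":0.000},{"claw":-0.8,"tx":2.31,"ty":0.02,"tz":-0.23,"rx":-0.000,"ry":0.000,"rz":0.000}]
```

View pics/w11.png

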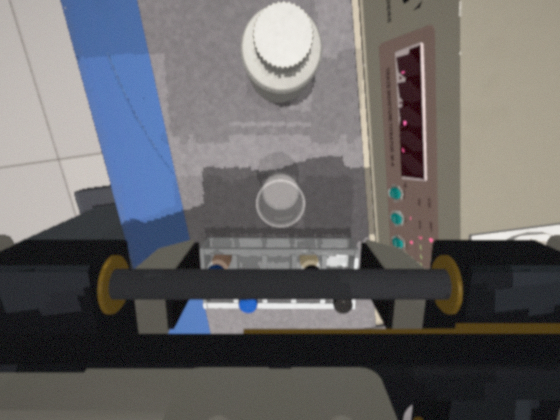

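Beaker stands upright at (280,200). On to the bottle, cap at (.5496,.3456).

Call:
jog_arm:
  series:
    - {"claw": -0.8, "tx": 2.3, "ty": 0, "tz": -0.2, "rx": 0, "ry": 0, "rz": 0}
    - {"claw": -0.8, "tx": 2.3, "ty": 0, "tz": -0.2, "rx": 0, "ry": 0, "rz": 0}
    - {"claw": -0.8, "tx": 2.3, "ty": 0, "tz": -0.2, "rx": 0, "ry": 0, "rz": 0}
    - {"claw": -0.8, "tx": 2.3, "ty": 0, "tz": -0.2, "rx": 0, "ry": 0, "rz": 0}
    - {"claw": -0.8, "tx": 2.4, "ty": 0, "tz": 0, "rx": 0, "ry": 0, "rz": 0}

```text
time_s: 22.3
eef_pos: [0.5492, 0.3462, 0.1972]
ee_rot: [0.754, 0.657, -0.0, 0.0]
contact_force: [0.2, -0.1, 0.5]
opening: 0.0824
```

Call:
jog_arm:
  series:
    - {"claw": -0.8, "tx": 0, "ty": 0, "tz": 0, "rx": 0, "ry": 0, "rz": 0}
    - {"claw": -0.8, "tx": 0, "ty": 0, "tz": 0, "rx": 0, "ry": 0, "rz": 0}
    - {"claw": -0.8, "tx": 0, "ty": 0, "tz": 0, "rx": 0, "ry": 0, "rz": 0}
    - {"claw": -0.8, "tx": 0, "ty": 0, "tz": 0, "rx": 0, "ry": 0, "rz": 0}
    - {"claw": -0.8, "tx": 0, "ty": 0, "tz": 0, "rx": 0, "ry": 0, "rz": 0}

```text
time_s: 22.8
eef_pos: [0.5493, 0.3447, 0.1979]
ee_rot: [0.755, 0.656, 0.0, -0.0]
contact_force: [-0.2, 0.3, -0.3]
opening: 0.0828
```

```bash
python3 -c "
from h import *
st();snap('wrist','w12')
C=cloud('w12')
m=(C[...,2]>.138)&(C[...,2]<.152)&(C[...,1]>.3)&(C[...,1]<.4);P=C[m];print(len(P),cv2.minAreaRect((P[:,:2]*1000).astype(np.float32)))
rowsto(.5496,.3455,.088,-8,5,-.8)
"
```

```text
22.8 [-1.06  0.55  0.66  1.59 -0.36  1.13 -0.46] [-0.2  0.3 -0.3] 0.08278379728083525
1924 ((549.7582397460938, 346.315185546875), (33.62189865112305, 34.02867889404297), 36.71906661987305)
at [0.5493 0.345  0.1979] th -7.96 tilt 0.0002 step mm 21.98251378603579 rad 0.00013879907444467349
[{"claw":-0.8,"tx":0.01,"ty":0.00,"tz":2.20,"rx":0.000,"ry":-0.000,"rz":0.000},{"claw":-0.8,"tx":0.01,"ty":0.00,"tz":2.20,"rx":0.000,"ry":-0.000,"rz":0.000},{"claw":-0.8,"tx":0.01,"ty":0.00,"tz":2.20,"rx":0.000,"ry":-0.000,"rz":0.000},{"claw":-0.8,"tx":0.01,"ty":0.00,"tz":2.20,"rx":0.000,"ry":-0.000,"rz":0.000},{"claw":-0.8,"tx":0.01,"ty":0.00,"tz":2.20,"rx":0.000,"ry":-0.000,"rz":0.000}]
```

View pics/w12.png

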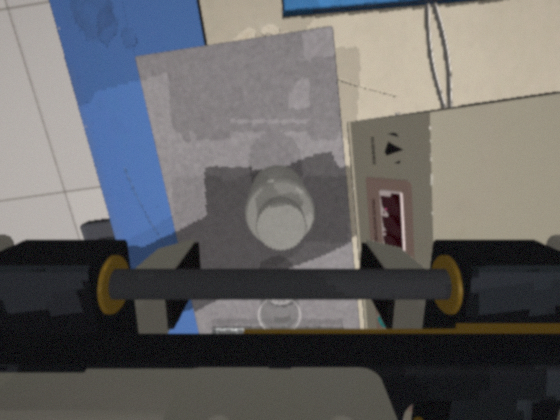

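The cap is centred between the fingers at (281,225). Descending to grip the body just below the shoulder.

Call:
jog_arm:
  series:
    - {"claw": -0.8, "tx": 0.1, "ty": 0, "tz": 3, "rx": 0, "ry": 0, "rz": 0}
    - {"claw": -0.8, "tx": 0, "ty": 0, "tz": 3, "rx": 0, "ry": 0, "rz": 0}
    - {"claw": -0.8, "tx": 0, "ty": 0, "tz": 2.5, "rx": 0, "ry": 0, "rz": 0}
    - {"claw": -0.8, "tx": 0, "ty": 0, "tz": 1.5, "rx": 0, "ry": 0, "rz": 0}
    - {"claw": -0.8, "tx": 0, "ty": 0, "tz": 0.9, "rx": 0, "ry": 0, "rz": 0}

```text
time_s: 23.35
eef_pos: [0.549, 0.3462, 0.0877]
ee_rot: [0.754, 0.657, -0.001, -0.0]
contact_force: [-0.8, 0.0, 0.6]
opening: 0.0825
```

Call:
jog_arm:
  series:
    - {"claw": -0.8, "tx": 0, "ty": 0, "tz": 0, "rx": 0, "ry": 0, "rz": 0}
    - {"claw": -0.8, "tx": 0, "ty": 0, "tz": 0, "rx": 0, "ry": 0, "rz": 0}
    - {"claw": -0.4, "tx": 0, "ty": 0, "tz": 0, "rx": 0, "ry": 0, "rz": 0}
    - {"claw": 0, "tx": 0, "ty": 0, "tz": 0, "rx": 0, "ry": 0, "rz": 0}
    - {"claw": 0.5, "tx": 0, "ty": 0, "tz": 0, "rx": 0, "ry": 0, "rz": 0}
  newtons: 15

```text
time_s: 23.85
eef_pos: [0.5496, 0.3468, 0.0894]
ee_rot: [0.754, 0.657, 0.001, -0.0]
contact_force: [-0.7, -0.5, -0.0]
opening: 0.0632
```

Call:
jog_arm:
  series:
    - {"claw": 1, "tx": 0, "ty": 0, "tz": 0, "rx": 0, "ry": 0, "rz": 0}
    - {"claw": 1, "tx": 0, "ty": 0, "tz": 0, "rx": 0, "ry": 0, "rz": 0}
    - {"claw": 1, "tx": 0, "ty": 0, "tz": 0, "rx": 0, "ry": 0, "rz": 0}
    - {"claw": 1, "tx": 0, "ty": 0, "tz": 0, "rx": 0, "ry": 0, "rz": 0}
    - {"claw": 1, "tx": 0, "ty": 0, "tz": 0, "rx": 0, "ry": 0, "rz": 0}

```text
time_s: 24.35
eef_pos: [0.5494, 0.3467, 0.089]
ee_rot: [0.754, 0.657, 0.0, -0.0]
contact_force: [-0.8, -0.6, 5.3]
opening: 0.0542
```

```bash
python3 -c "
from h import *
st()
s=observe();print(s['eef_pos'])
"
```

```text
24.35 [-1.02  0.66  0.59  1.69 -0.45  0.93 -0.39] [-0.8 -0.6  5.3] 0.05421214332726445
[0.54940917 0.34673991 0.08903126]
```

Call:
jog_arm:
  series:
    - {"claw": 1, "tx": 0, "ty": 0, "tz": -0.6, "rx": 0, "ry": 0, "rz": 0}
    - {"claw": 1, "tx": 0, "ty": 0, "tz": -2, "rx": 0, "ry": 0, "rz": 0}
    - {"claw": 1, "tx": 0, "ty": 0, "tz": -3, "rx": 0, "ry": 0, "rz": 0}
    - {"claw": 1, "tx": 0, "ty": 0, "tz": -3, "rx": 0, "ry": 0, "rz": 0}
    - {"claw": 1, "tx": 0, "ty": 0, "tz": -1.4, "rx": 0, "ry": 0, "rz": 0}

```text
time_s: 24.85
eef_pos: [0.5504, 0.3467, 0.1913]
ee_rot: [0.754, 0.656, 0.002, 0.0]
contact_force: [0.6, -0.6, -1.2]
opening: 0.0544
```

```bash
python3 -c "
from h import *
st();p,d,i=snap('side','s13');cv2.imwrite('pics/c13.png',cv2.resize(p[100:340,180:400],None,fx=2.5,fy=2.5))
"
```

```text
24.85 [-1.06  0.56  0.66  1.59 -0.37  1.11 -0.45] [ 0.6 -0.6 -1.2] 0.05436368762711775
```

View pics/c13.png

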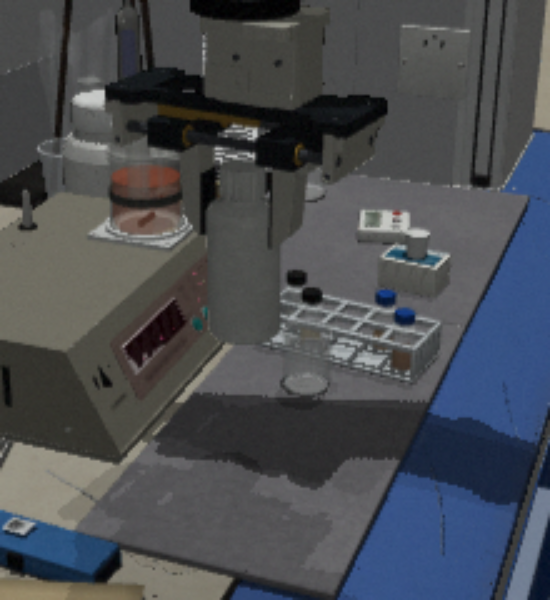

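Bottle lifted and hanging upright, crop (245,270). Carrying it across the rack.

Call:
jog_arm:
  series:
    - {"claw": 1, "tx": -2, "ty": 0, "tz": 0, "rx": 0, "ry": 0, "rz": 0}
    - {"claw": 1, "tx": -3, "ty": 0, "tz": 0, "rx": 0, "ry": 0, "rz": 0}
    - {"claw": 1, "tx": -3, "ty": 0, "tz": 0, "rx": 0, "ry": 0, "rz": 0}
    - {"claw": 1, "tx": -3, "ty": 0, "tz": 0, "rx": 0, "ry": 0, "rz": 0}
    - {"claw": 1, "tx": -3, "ty": 0, "tz": 0, "rx": 0, "ry": 0, "rz": 0}

```text
time_s: 25.4
eef_pos: [0.529, 0.2066, 0.1874]
ee_rot: [0.754, 0.657, -0.001, -0.0]
contact_force: [-0.1, 0.6, -1.0]
opening: 0.0543
```

Call:
jog_arm:
  series:
    - {"claw": 1, "tx": -3, "ty": 0, "tz": 0, "rx": 0, "ry": 0, "rz": 0}
    - {"claw": 1, "tx": -3, "ty": 0, "tz": 0, "rx": 0, "ry": 0, "rz": 0}
    - {"claw": 1, "tx": -3, "ty": 0, "tz": 0, "rx": 0, "ry": 0, "rz": 0}
    - {"claw": 1, "tx": -3, "ty": 0, "tz": 0, "rx": 0, "ry": 0, "rz": 0}
    - {"claw": 1, "tx": -2, "ty": 0, "tz": 0, "rx": 0, "ry": 0, "rz": 0}

```text
time_s: 25.9
eef_pos: [0.5096, 0.0668, 0.1878]
ee_rot: [0.755, 0.656, -0.001, -0.0]
contact_force: [0.6, -0.2, -0.5]
opening: 0.0544
```

Call:
jog_arm:
  series:
    - {"claw": 1, "tx": -1.2, "ty": -0.1, "tz": 0, "rx": 0, "ry": 0, "rz": 0}
    - {"claw": 1, "tx": 0, "ty": 0, "tz": 0, "rx": 0, "ry": 0, "rz": 0}
    - {"claw": 1, "tx": 0, "ty": 0, "tz": 0, "rx": 0, "ry": 0, "rz": 0}
    - {"claw": 1, "tx": 0, "ty": 0, "tz": 0, "rx": 0, "ry": 0, "rz": 0}
    - {"claw": 1, "tx": 0, "ty": 0, "tz": 0, "rx": 0, "ry": 0, "rz": 0}

```text
time_s: 26.4
eef_pos: [0.5082, 0.0587, 0.1885]
ee_rot: [0.754, 0.657, -0.0, -0.0]
contact_force: [0.5, 0.6, -1.5]
opening: 0.054
```

```bash
python3 -c "
from h import *
st();rowsto(.5075,.0574,.0895,-8,5,1);p,d,i=snap('side','s14');cv2.imwrite('pics/c14.png',cv2.resize(p[60:300,180:400],None,fx=2.5,fy=2.5));snap('wrist','w14')
"
```

```text
26.4 [-0.78  0.34  0.73  1.94 -0.27  0.97 -0.06] [ 0.5  0.6 -1.5] 0.054020040270620434
at [0.5082 0.0587 0.1885] th -7.8 tilt 0.0002 step mm 19.8040996659461 rad 0.0006834873458939328
[{"claw":1,"tx":-0.03,"ty":-0.01,"tz":1.98,"rx":-0.000,"ry":0.000,"rz":0.001},{"claw":1,"tx":-0.03,"ty":-0.01,"tz":1.98,"rx":-0.000,"ry":0.000,"rz":0.001},{"claw":1,"tx":-0.03,"ty":-0.01,"tz":1.98,"rx":-0.000,"ry":0.000,"rz":0.001},{"claw":1,"tx":-0.03,"ty":-0.01,"tz":1.98,"rx":-0.000,"ry":0.000,"rz":0.001},{"claw":1,"tx":-0.03,"ty":-0.01,"tz":1.98,"rx":-0.000,"ry":0.000,"rz":0.001}]
```

View pics/c14.png

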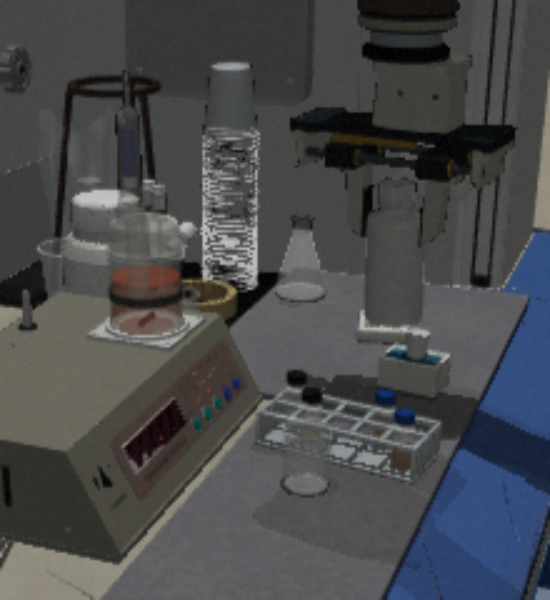

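View pics/w14.png

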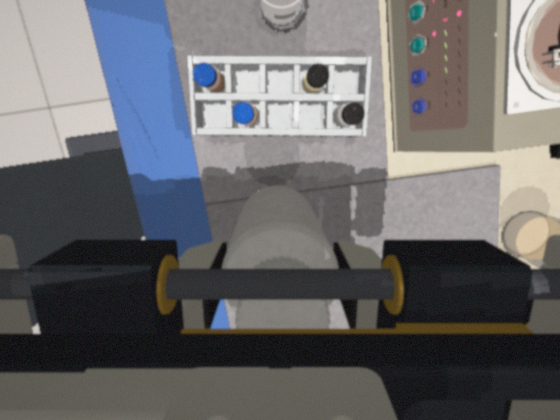

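This wrist view shows the rack top whole, corners about (190,57), (370,57), (367,134), (193,134), so I can cross-check its pose.

```bash
python3 -c "
from h import *
p=cv2.imread('pics/w14.png');cv2.imwrite('pics/c15.png',cv2.resize(p[40:150,180:380],None,fx=4,fy=4,interpolation=cv2.INTER_CUBIC))
r=np.array([atz('w14',u,v,.046)[:2] for u,v in [(190,57),(370,57),(367,134),(193,134)]]);print(r,r.mean(0),[np.linalg.norm(r[i]-r[(i+1)%4]) for i in range(4)])
d=r[1]+r[2]-r[0]-r[3];print(np.arctan2(d[1],d[0]))
C=cloud('w14');m=(C[...,2]>.038)&(C[...,2]<.05)&(C[...,1]>.09)&(C[...,1]<.2)&(C[...,0]<.61)&(C[...,0]>.42);P=C[m];print(len(P),cv2.minAreaRect((P[:,:2]*1000).astype(np.float32)))
"
```

```text
[[0.44948177 0.19085542]
 [0.60010759 0.17010497]
 [0.59313975 0.10708507]
 [0.4391954  0.12827551]] [0.52048113 0.14908024] [np.float64(0.15204841335520047), np.float64(0.06340393020104716), np.float64(0.15539593691219966), np.float64(0.06341966606949218)]
-0.13684454224564063
6323 ((519.5732421875, 149.7065887451172), (65.5103530883789, 156.48233032226562), 81.85862731933594)
```

View pics/c15.png

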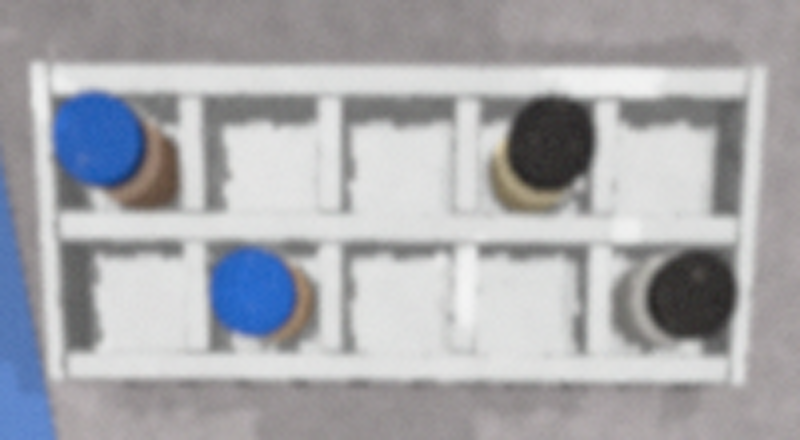

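Rack pose from the wrist cloud: centre (.5196,.1497), long axis −8.1°, size 65.5 × 156.5 mm, as specified. Lowering the bottle with a 1–2 mm correction.

Call:
jog_arm:
  series:
    - {"claw": 1, "tx": 0.1, "ty": -0.15, "tz": 3, "rx": 0, "ry": 0, "rz": 0}
    - {"claw": 1, "tx": 0, "ty": 0, "tz": 3, "rx": 0, "ry": 0, "rz": 0}
    - {"claw": 1, "tx": 0, "ty": 0, "tz": 2.5, "rx": 0, "ry": 0, "rz": 0}
    - {"claw": 1, "tx": 0, "ty": 0, "tz": 0.8, "rx": 0, "ry": 0, "rz": 0}
    - {"claw": 1, "tx": 0, "ty": 0, "tz": 0.4, "rx": 0, "ry": 0, "rz": 0}

```text
time_s: 27.0
eef_pos: [0.5066, 0.0587, 0.0913]
ee_rot: [0.754, 0.657, -0.001, -0.0]
contact_force: [-0.3, 0.4, -1.9]
opening: 0.0545
```

Call:
jog_arm:
  series:
    - {"claw": 1, "tx": 0, "ty": 0, "tz": 0.2, "rx": 0, "ry": 0, "rz": 0}
    - {"claw": 1, "tx": 0, "ty": 0, "tz": 0, "rx": 0, "ry": 0, "rz": 0}
    - {"claw": 1, "tx": 0, "ty": 0, "tz": 0, "rx": 0, "ry": 0, "rz": 0}
    - {"claw": 1, "tx": 0, "ty": 0, "tz": 0, "rx": 0, "ry": 0, "rz": 0}
    - {"claw": 1, "tx": 0, "ty": 0, "tz": 0, "rx": 0, "ry": 0, "rz": 0}

```text
time_s: 27.5
eef_pos: [0.507, 0.0588, 0.0902]
ee_rot: [0.754, 0.657, 0.0, 0.0]
contact_force: [0.6, 0.2, -1.3]
opening: 0.0542
```

```bash
python3 -c "
from h import *
st();print(observe()['eef_pos'])"
```

```text
27.5 [-0.69  0.47  0.64  2.04 -0.41  0.75  0.06] [ 0.6  0.2 -1.3] 0.054217858630934
[0.50704696 0.05882449 0.09015782]
```

Call:
jog_arm:
  series:
    - {"claw": 1, "tx": 0, "ty": 0, "tz": 0.12, "rx": 0, "ry": 0, "rz": 0}
    - {"claw": 1, "tx": 0, "ty": 0, "tz": 0, "rx": 0, "ry": 0, "rz": 0}
    - {"claw": 1, "tx": 0, "ty": 0, "tz": 0, "rx": 0, "ry": 0, "rz": 0}
    - {"claw": -0.3, "tx": 0, "ty": 0, "tz": 0, "rx": 0, "ry": 0, "rz": 0}
    - {"claw": -0.5, "tx": 0, "ty": 0, "tz": 0, "rx": 0, "ry": 0, "rz": 0}

```text
time_s: 28.0
eef_pos: [0.5068, 0.0587, 0.0885]
ee_rot: [0.754, 0.657, 0.0, 0.0]
contact_force: [-0.8, -0.3, 0.1]
opening: 0.0639
```

Call:
jog_arm:
  series:
    - {"claw": -0.7, "tx": 0, "ty": 0, "tz": 0, "rx": 0, "ry": 0, "rz": 0}
    - {"claw": -0.7, "tx": 0, "ty": 0, "tz": 0, "rx": 0, "ry": 0, "rz": 0}
    - {"claw": -0.7, "tx": 0, "ty": 0, "tz": -3, "rx": 0, "ry": 0, "rz": 0}
    - {"claw": -0.7, "tx": 0, "ty": 0, "tz": -4, "rx": 0, "ry": 0, "rz": 0}
    - {"claw": -0.7, "tx": 0, "ty": 0, "tz": -4, "rx": 0, "ry": 0, "rz": 0}

```text
time_s: 28.5
eef_pos: [0.5063, 0.0583, 0.1995]
ee_rot: [0.754, 0.656, -0.001, -0.0]
contact_force: [2.2, 0.7, 0.1]
opening: 0.078
```

Call:
jog_arm:
  series:
    - {"claw": -0.7, "tx": 0, "ty": 0, "tz": -4, "rx": 0, "ry": 0, "rz": 0}
    - {"claw": -0.7, "tx": 0, "ty": 0, "tz": -4, "rx": 0, "ry": 0, "rz": 0}
    - {"claw": -0.7, "tx": 0, "ty": 0, "tz": -2, "rx": 0, "ry": 0, "rz": 0}
    - {"claw": -0.7, "tx": 0, "ty": 0, "tz": 0, "rx": 0, "ry": 0, "rz": 0}
    - {"claw": -0.7, "tx": 0, "ty": 0, "tz": 0, "rx": 0, "ry": 0, "rz": 0}

```text
time_s: 29.0
eef_pos: [0.5066, 0.0588, 0.2983]
ee_rot: [0.754, 0.657, 0.0, -0.0]
contact_force: [0.4, 0.6, -0.4]
opening: 0.0778
```

Call:
jog_arm:
  series:
    - {"claw": -0.7, "tx": -3.5, "ty": -2.5, "tz": 0, "rx": 0, "ry": 0, "rz": 0}
    - {"claw": -0.7, "tx": -3.5, "ty": -2.5, "tz": 0, "rx": 0, "ry": 0, "rz": 0}
    - {"claw": -0.7, "tx": -3.5, "ty": 0, "tz": 0, "rx": 0, "ry": 0, "rz": 0}
    - {"claw": -0.7, "tx": -3.5, "ty": 0, "tz": 0, "rx": 0, "ry": 0, "rz": 0}
    - {"claw": -0.7, "tx": -1, "ty": 0, "tz": 0, "rx": 0, "ry": 0, "rz": 0}

```text
time_s: 29.5
eef_pos: [0.4349, -0.0863, 0.2976]
ee_rot: [0.756, 0.655, -0.001, -0.0]
contact_force: [0.8, 0.4, 0.4]
opening: 0.078
```

Call:
jog_arm:
  series:
    - {"claw": -0.7, "tx": 0, "ty": 0, "tz": 0, "rx": 0, "ry": 0, "rz": 0}
    - {"claw": -0.7, "tx": 0, "ty": 0, "tz": 0, "rx": 0, "ry": 0, "rz": 0}
    - {"claw": -0.7, "tx": 0, "ty": 0, "tz": 0, "rx": 0, "ry": 0, "rz": 0}
    - {"claw": -0.7, "tx": 0, "ty": 0, "tz": 0, "rx": 0, "ry": 0, "rz": 0}
    - {"claw": -0.7, "tx": 0, "ty": 0, "tz": 0, "rx": 0, "ry": 0, "rz": 0}

```text
time_s: 30.0
eef_pos: [0.4368, -0.0822, 0.2984]
ee_rot: [0.754, 0.657, -0.0, -0.0]
contact_force: [-0.7, 0.8, 0.1]
opening: 0.0782
```

```bash
python3 -c "
from h import *
st();snap('wrist','w16');p,d,i=snap('top','top16');cv2.imwrite('pics/c16.png',cv2.resize(p[190:300,230:390],None,fx=5,fy=5,interpolation=cv2.INTER_CUBIC));snap('side','s16')
"
```

```text
30.0 [-0.76  0.06  0.89  1.92 -0.05  1.19  0.02] [-0.7  0.8  0.1] 0.07816637830878219
```

View pics/w16.png

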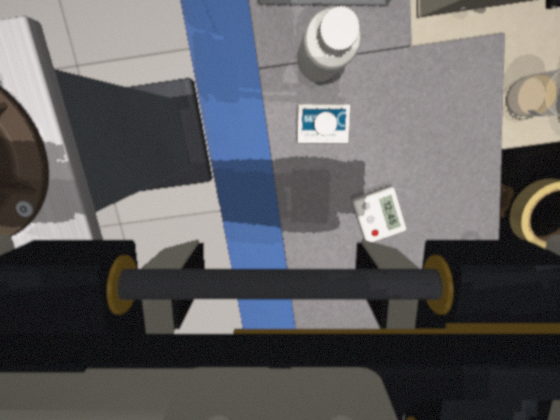

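View pics/c16.png

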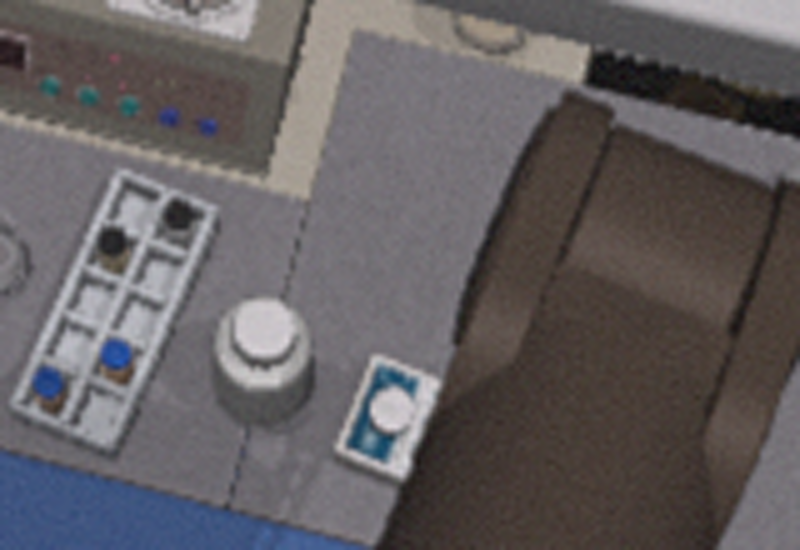

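View pics/s16.png

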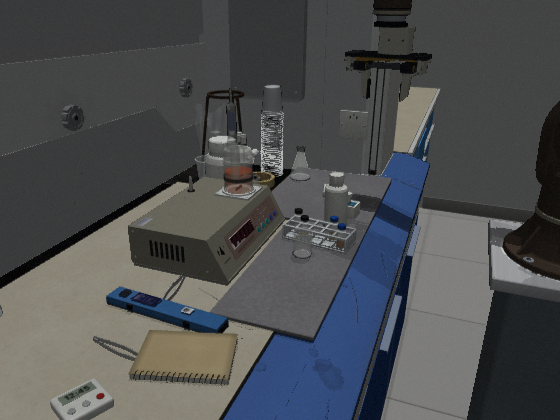

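Everything stands in line. A last numeric check in the rack frame, including the beaker.

```bash
python3 -c "
from h import *
def rf(p,rk,al=-.141):
    d=np.array(p)[:2]-rk; a=np.array([np.cos(al),np.sin(al)]);n=np.array([a[1],-a[0]]); return (d@n).round(4),(d@a).round(4)
top=np.array([.5198,.1470]);wr=np.array([.5196,.1497])
def rect(f,z0,z1,x0,x1,y0,y1):
    C=cloud(f);m=(C[...,2]>z0)&(C[...,2]<z1)&(C[...,0]>x0)&(C[...,0]<x1)&(C[...,1]>y0)&(C[...,1]<y1);return cv2.minAreaRect((C[m][:,:2]*1000).astype(np.float32))
for f,rk in(('w16',wr),('top16',top)):
    for n,b in dict(cap=(.138,.152,.45,.56,.01,.1),carton=(.038,.05,.43,.56,-.08,.03),stop=(.064,.076,.45,.55,-.06,.02)).items():
        q=rect(f,*b);print(f,n,np.round(q[0],1),np.round(q[1],1),round(q[2],1),rf(np.array(q[0])/1e3,rk))
p=cv2.imread('pics/top16.png');cv2.imwrite('pics/c17.png',cv2.resize(p[210:270,200:270],None,fx=8,fy=8,interpolation=cv2.INTER_CUBIC))
"
```

```text
w16 cap [507.3  58.2] [34.  33.6] 49.0 (np.float64(0.0923), np.float64(0.0007))
w16 carton [498.2 -19.9] [43.6 61.8] 82.2 (np.float64(0.171), np.float64(0.0026))
w16 stop [497.4 -20.3] [24.4 24.2] 84.1 (np.float64(0.1714), np.float64(0.0019))
top16 cap [507.9  57.4] [30.8 32.5] 14.9 (np.float64(0.0904), np.float64(0.0008))
top16 carton [499.1 -20.7] [42.8 62.4] 82.1 (np.float64(0.1689), np.float64(0.0031))
top16 stop [498.  -21.1] [23.2 22.7] 55.6 (np.float64(0.1695), np.float64(0.0021))
```

View pics/c17.png

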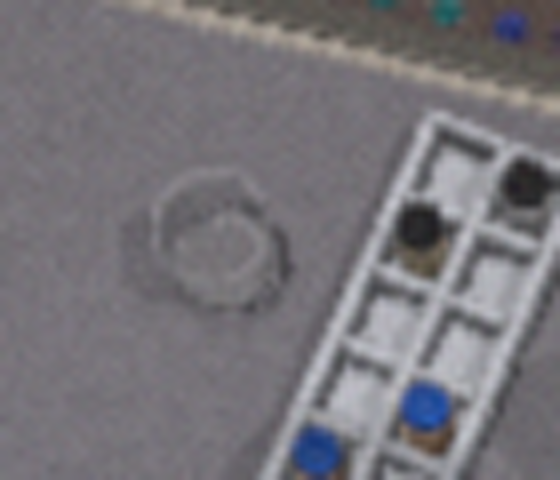

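```bash
python3 -c "
from h import *
def rf(p,rk=np.array([.5198,.147]),al=-.141):
    d=np.array(p)[:2]-rk; a=np.array([np.cos(al),np.sin(al)]);n=np.array([a[1],-a[0]]); return d@n,d@a
for c,z in(((222,250),.012),((207,225),.068)):
    q=atz('top16',*top5(*c,200,210,8),z);print(q,rf(q))
s=observe();print(s['time_s'],s['contact_force'])
sign_off()
"
```

```text
[0.53786462 0.23298921 0.012     ] (np.float64(-0.08767453219223743), np.float64(0.0058010035689011275))
[0.53287227 0.2317983  0.068     ] (np.float64(-0.08579384932192748), np.float64(0.001025557059196957))
30.15 [-0.03656127  0.56927235 -0.07988423]
the job is handed in; nothing more can be done
```

The row is set out and the job is handed in, at about 30 s of the 125 s allowed. `sign_off` gives no verdict, so the figures below are my own last measurements.

The timer on the boards lies on the rack's right, so the bottle and carton went there and the beaker went to the left. A second timer on the bench doesn't count and I ignored it. The larger beaker and the flask were not touched, and both were standing in the last pictures.

| Item | Along the row from the rack's centre (target) | Off the line |
|---|---|---|
| Bottle | 90–92 mm (90) | 1 mm |
| Carton | 169–171 mm, about 79 mm from the bottle (80) | 3 mm |
| Beaker | 86–88 mm (84.5) | 1–6 mm |

- **Carton and stopper:** the carton is parallel to the rack within about 0.5° (limit 0.2 rad, about 11°). The stopper stands on top, within about 1 mm of the middle.
- **Upright and clear:** the pictures show everything standing, and the gripper was open and well clear.

Two checks disagreed slightly. The top and wrist cameras differ by 2–3 mm in y. The beaker's off-line distance came out at 1 mm from its rim and 6 mm from its faint glass base. All of these are inside the ±15 mm tolerance.

The first move calls were refused because rows need all seven values; nothing had moved.

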